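Set up the folding drying stand and lean the doors on it

TASK

Get the folding drying stand ready and load it: put the hand tools lying on its folded backrest into the open tool case, then swing the backrest up and over until it rests leaning back on its stop. Take the cupboard doors out of the dowel rack and lean them square and upright, side by side, against the raised backrest, clear of one another, each with its foot on the stand's base behind the toe strip and its knob side facing out, away from the backrest. Set the doors down gently and let none fall over, leave the tools in the case, and do not disturb the planter, the varnish tin or the sanding block.

Things in the scene. Friction and masses are not known exactly. Their poses are not given: they have to be found in the camera images.
- stand: folding wooden drying stand, fixed to the bench. Origin: on the bench under the middle of the hinge line, which runs along its y, 38 mm up; its +x points roughly away from the robot. Base board 360 mm wide (y), x -70 to +60 mm, top face 20 mm up; toe strip on it at x 45 to 57 mm, top 32 mm up. Hinge cheeks at y +-181 to 191 mm, 50 mm high
- door_seat (a point): point on the base board's top face, midway along it (stand x 30 mm, y 0, z 20 mm), between toe strip and backrest: where the foot of a middle door stands. A door's foot has about 15 mm play in x; three doors fit side by side at y -115, 0 and +115 mm from here; all stay within 150 mm
- backrest (a joint): angle of the hinged backrest (rad): 0 folded flat over the base towards the stand's +x, growing as its top rail swings up and over towards -x; stop at 1.92 (leaning 20 degrees past vertical). 0.4 kg, moves freely; past vertical it falls onto its stop and stays, before vertical it falls back to 0. Board 12 mm thick, 10 to 88 mm from the hinge line; folded, its upper face is 44 mm above the bench
- top_rail (a point): middle of the backrest's top rail, a round bar 15 mm across along the stand's y, axis 125 mm from the hinge line; folded, 36 mm above the bench, nothing beneath. Four struts, 16 mm wide at y +-57 and +-171 mm, join it to the board, 29 mm of clear gap between. Pinched from above at its middle, along stand x, it turns between the pads as it is swung over. Doors lean on it
- rack: wooden dowel rack, fixed to the bench: base 250 x 90 x 20 mm, origin under its centre. Three upright slots across it at its x -75, 0 and +75 mm, each made by two pairs of 10 mm dowels (top 80 mm above the bench) at y +-30 mm, 18 mm clear between them; a door in it has its thickness along the rack's x and is pulled straight up. Left or right of the stand
- door_a: primed white cupboard door, may be absent: slab 14 mm thick (x), 90 wide (y), 210 tall (z), 0.15 to 0.25 kg; origin: centre of its lower edge. Front = +x face, with a dark knob 22 mm across, 22 mm out, at mid height, 25 mm off centre towards -y. Starts upright in a rack slot, foot 20 mm above the bench, front towards either end of the rack
- door_b: primed white cupboard door, may be absent: slab 14 mm thick (x), 90 wide (y), 210 tall (z), 0.15 to 0.25 kg; origin: centre of its lower edge. Front = +x face, with a dark knob 22 mm across, 22 mm out, at mid height, 25 mm off centre towards -y. Starts upright in a rack slot, foot 20 mm above the bench, front towards either end of the rack
- door_c: primed white cupboard door, may be absent: slab 14 mm thick (x), 90 wide (y), 210 tall (z), 0.15 to 0.25 kg; origin: centre of its lower edge. Front = +x face, with a dark knob 22 mm across, 22 mm out, at mid height, 25 mm off centre towards -y. Starts upright in a rack slot, foot 20 mm above the bench, front towards either end of the rack
- case: open grey tool case, loose, 0.9 kg: tray 240 (x) x 170 (y) x 45 mm high, walls and floor 6 mm; origin under its centre. On the other side of the stand from the rack; a knock may shift it
- spanner: steel combination spanner 137 mm long along its x, 8 mm thick; plain shank 11 mm wide (y) for 35 mm either side of the origin, heads up to 23 mm wide; origin at the middle of its underside, near its centre of mass; 0.06 kg. May be absent. At the start it lies flat across the folded backrest, roughly along the stand's x; a knock may shift it.
- pliers: pliers, closed and rigid, 130 mm long along x (nose +x, red handles -x, 48 mm wide at their ends), 11 mm thick; origin at the underside of the round pivot, 24 mm across, which is the place to grip (across y); 0.12 kg. May be absent. At the start it lies flat across the folded backrest, roughly along the stand's x; a knock may shift it.
- scraper: paint scraper 137 mm long along x: wooden handle 90 mm long, 22 mm wide (y), 16 mm high, with a 45 mm wide steel blade at +x; origin at the middle of the handle's underside; 0.07 kg. May be absent. At the start it lies flat across the folded backrest, roughly along the stand's x; a knock may shift it.
- planter: bystander: dark planter with succulents, 94 mm across, 90 mm high, beyond the stand; origin under its centre
- varnish_tin: bystander: tin 76 mm across, 90 mm high, beyond the stand; origin under its centre
- sanding_block: bystander: cork sanding block 65 x 100 x 30 mm, beyond the stand; origin under its centre
Mind the look-alikes: they are no part of the job. There is more than one size of the pliers; the job needs the middle-sized. What is shaped like the spanner but green or yellow is not meant.

How it is judged (in metres and radians):
On the way, in this order (a step that is already met when the one before it is completed fails the run):
1. all hand tools lie in the tool case, let go, with the backrest still folded (x of spanner in the frame of case between -0.112 and 0.112 m and y of spanner in the frame of case between -0.078 and 0.078 m and z of each of spanner, pliers, scraper in the frame of case below 0.042 m and x of pliers in the frame of case between -0.112 and 0.112 m and y of pliers in the frame of case between -0.078 and 0.078 m and x of scraper in the frame of case between -0.112 and 0.112 m and y of scraper in the frame of case between -0.078 and 0.078 m and contact force between the fingers and spanner below 0.05 N and contact force between the fingers and pliers below 0.05 N and contact force between the fingers and scraper below 0.05 N and linear speed of each of spanner, pliers, scraper below 0.02 m/s), for 0.2 s.
2. the backrest is swung up and over to its stop (value of joint backrest above 1.8 rad), for 0.2 s.
At the end, for the whole second after the job is handed in: Tools present: in the case. Backrest above 1.8 rad. Each door present at rest, foot centre at stand x 5 to 46 mm, within 150 mm of the middle, under 28 mm up, leaning back 13 to 31 degrees, knob side out, square to the stand within 0.2 rad, touching no other door (x of spanner in the frame of case between -0.112 and 0.112 m and y of spanner in the frame of case between -0.078 and 0.078 m and z of each of spanner, pliers, scraper in the frame of case below 0.042 m and x of pliers in the frame of case between -0.112 and 0.112 m and y of pliers in the frame of case between -0.078 and 0.078 m and x of scraper in the frame of case between -0.112 and 0.112 m and y of scraper in the frame of case between -0.078 and 0.078 m and value of joint backrest above 1.8 rad and x of door_a in the frame of stand between 0.005 and 0.046 m and y of door_a in the frame of stand between -0.15 and 0.15 m and z of each of door_a, door_b, door_c in the frame of stand below 0.028 m and angle between door_a's own x axis and vertical between 1.03 and 1.35 rad and angle between each of door_a, door_b, door_c's own z axis and vertical below 0.6 rad and angle between the y axis of each of door_a, door_b, door_c and the y axis of stand, either way round below 0.2 rad and linear speed of each of door_a, door_b, door_c below 0.01 m/s and angular speed of each of door_a, door_b, door_c below 0.05 rad/s and x of door_b in the frame of stand between 0.005 and 0.046 m and y of door_b in the frame of stand between -0.15 and 0.15 m and angle between door_b's own x axis and vertical between 1.03 and 1.35 rad and x of door_c in the frame of stand between 0.005 and 0.046 m and y of door_c in the frame of stand between -0.15 and 0.15 m and angle between door_c's own x axis and vertical between 1.03 and 1.35 rad and contact force between door_a and door_b below 0.02 N and contact force between each of door_a, door_b and door_c below 0.02 N).
It fails at once if a bystander is pushed more than 3 cm or tipped (distance of any of planter, varnish_tin, sanding_block from where it was at the start of the episode above 0.03 m or angle between any of planter, varnish_tin, sanding_block's own z axis and vertical above 0.4 rad).
It fails at once if a door falls over or is laid flat (angle between any of door_a, door_b, door_c's own z axis and vertical above 1.1 rad).
It fails at once if a door is let go in the air and drops (more than about 3 cm up) ((contact force between the fingers and door_a below 0.05 N and z of door_a in the frame of stand above 0.035 m and linear speed of door_a above 0.5 m/s) or (contact force between the fingers and door_b below 0.05 N and z of door_b in the frame of stand above 0.035 m and linear speed of door_b above 0.5 m/s) or (contact force between the fingers and door_c below 0.05 N and z of door_c in the frame of stand above 0.035 m and linear speed of door_c above 0.5 m/s)).
It fails at once if a door is rammed onto the stand (over 60 N) (contact force between any of door_a, door_b, door_c and stand above 60 N).
Of door_a, door_b, door_c only 2 to 3 are there at a start; the rules pass over those that are not, and their reading is None.
Of spanner, pliers, scraper only 2 to 3 are there at a start; the rules pass over those that are not, and their reading is None.
At some moment in a run one of spanner, pliers, scraper, case may be knocked a few centimetres aside while the robot is not near it.
It also fails if it takes over 210 s, if anything falls off the work surface, if the arm or the gripper's body presses on something with over 40 N, if the wrist force passes 120 N, or if a joint passes its speed limit or range.

ROBOT

A 6-joint arm with a two-finger parallel gripper is mounted at the origin on the work surface. World frame = base frame: x ahead of the robot, y to its left, z up, the work surface at z = 0. Lengths are in mm, angles in rad, forces in N, time in s.
With the tool pointing down it reaches from about 350 to 875 mm from the base axis. Payload 4.2 kg.
Tool frame: the origin (TCP) lies at the very end of the fingers, on their centre line; the grasp point (between the pads) lies 19 mm behind it; z points along the fingers, y is the line along which they close (so a half turn about z gives the same grasp; the last joint's range is limited). The gripper opens to 85 mm and grips with 20 to 120 N. Pads are 22 mm wide; open, the fingers measure 114 mm over their backs; the gripper's body (76 mm by 85 mm) begins 54 mm behind the grasp point. The pads swing forward as they close: fully open they stand 13 mm farther back than shut.
Start: joints at [0.259, 0.385, 0.008, 0, -1.194, -0.259], TCP at [624.979, 0.025, 202.912] pointing down, gripper open.
Joint ranges: [-3.14, 3.14], [-1.21, 2.06], [-1.07, 1.41], [-3.16, 2.05], [-2.99, -0.16], [-3.1, 3.1]. Speed limits (rad/s): [2.79, 2.79, 3.14, 3.14, 3.14, 3.14].

INTERFACE

Orientations are given as a unit quaternion [x, y, z, w].
In Python, from bench import monitor, get_image, camera_info, job_done gives the robot as it stands.
- The arm moves only by the tool send_rows, never from a script. Its argument "series" is a list of rows, each a list of 3 entries, a list of its own where there are three numbers: the shift along the tool's x, y, z in mm, then the turn, a rotation vector about the tool's x, y, z in rad, then the finger opening in mm, from 0 to 85.4. A call has 1 to 8 rows; each row shifts and turns the commanded pose from where the row before left it, along the tool's axes as they then stand; what a row does not reach is not made up. A row lasts 1/10 s, in which the tool goes at most 50 mm and 8.59 degrees, less where a joint would pass 70% of its speed; a pose out of reach is approached as far as the arm can. A call with a gripper value outside its range is refused whole. The fingers move at their own pace and stop on an object; the grip force is fixed at half the most. Time passes only in rows, so rows that do not move let the fingers close. It gives the time, the measured TCP pose, the force, the opening and the grip force at its end, in the units of the state.
- monitor.read_state(): the state, without advancing time (a new reading comes with each control period).
- get_image(name): name is "scene" or "side" or "wrist"; returns the picture (384x512x3 uint8, red, green, blue); there is no depth.
- camera_info(name): a dict with "intrinsics" (3x3 intrinsics, pixels), "R" (3x3) and "t" (3): a world point X has camera coordinates R X + t. Camera axes: x right, y down, z forward; pixel columns grow to the right and rows downward; lengths in mm; the calibration is good to about 2 mm. The wrist camera is an equidistant fisheye: a pixel r from the principal point sees the ray r / f radians off the axis. A picture is of the moment at which its call begins: read the wrist's pose just before it. camera_info takes no time and is no camera call; for the wrist camera it gives the pose at the moment of the call.
- job_done(): hands the job in; it is judged then, once.
The state is a dict: "clock": time; "joints": joint angles; "joint_vel": joint speeds; "joint_efforts": joint torques, N m; "position": TCP position; "ee_rot": TCP orientation; "contact_force": force on the tool from outside, world axes, zero at the start; "wrist_torque": the same for the moment, N m; "gripper_width": finger opening in mm; "grasp_force": force on a finger pad.
Only numpy, scipy, OpenCV 4.12 (cv2) and the standard library are available. Lean on these libraries where they do the work, as an engineer would, in place of code of your own. Each camera call takes 0.05 s, during which the arm holds its last target. There are 200 camera calls.

## Working session

There is one attempt and no reset: what is moved stays moved. The work goes in short steps, Python scripts to look and compute and a tool call to move; the robot and the scene stay as the last step left them, time stands still between calls to the robot, and variables do not carry over. Pictures are saved under pics/ and viewed, at most 14 in all, crops included, and the job is handed in when it is done.

Besides the shell and the picture viewer there is one more tool, called as name([rows], argument=value, ...), one row to a line, values as JSON. send_rows: Moves the arm, as the interface text tells. Its arguments: {"type":"object","properties":{"series":{"type":"array"}},"required":["series"]}

```bash
ls; mkdir -p pics; cat > h.py <<'E'
import numpy as np, cv2
from bench import monitor, get_image, camera_info, job_done
from scipy.spatial.transform import Rotation as Ro
def snap(cam,fn,crop=None,scale=1):
    ci=camera_info(cam); im=get_image(cam)
    np.save('pics/'+fn+'.npy',im)
    import pickle; pickle.dump(ci,open('pics/'+fn+'.pkl','wb'))
    o=im[:,:,::-1]
    if crop: o=o[crop[1]:crop[3],crop[0]:crop[2]]
    cv2.imwrite('pics/'+fn+'.png',cv2.resize(o,None,fx=scale,fy=scale,interpolation=cv2.INTER_CUBIC))
def load(fn):
    import pickle; return pickle.load(open('pics/'+fn+'.pkl','rb'))
def ray(ci,uv,fish=False):
    K=np.array(ci['intrinsics']);R=np.array(ci['R']);t=np.array(ci['t'])
    a=np.array([(uv[0]-K[0,2])/K[0,0],(uv[1]-K[1,2])/K[1,1]])
    if fish:
        r=np.hypot(*a); d=np.array([*(a/r*np.sin(r)),np.cos(r)]) if r>1e-9 else np.array([0,0,1.])
    else: d=np.array([*a,1.])
    return -R.T@t, R.T@d
def atz(ci,uv,z,fish=False):
    c,d=ray(ci,uv,fish); return c+d*(z-c[2])/d[2]
def proj(ci,X,fish=False):
    K=np.array(ci['intrinsics']);p=np.array(ci['R'])@np.array(X)+np.array(ci['t'])
    if fish:
        n=np.hypot(p[0],p[1]); th=np.arctan2(n,p[2]); a=p[:2]/n*th
    else: a=p[:2]/p[2]
    return np.array([K[0,0]*a[0]+K[0,2],K[1,1]*a[1]+K[1,2]])
E
python3 - <<'E'
from h import *
for c in ['scene','side','wrist']: snap(c,c+'0',scale=1.5)
for c in ['scene','side','wrist']:
    ci=load(c+'0'); R=np.array(ci['R']); print(c,np.round(ci['intrinsics'],1).tolist(),np.round(-R.T@np.array(ci['t'])),np.round(R,2).tolist())
s=monitor.read_state(); print(s)
E
```

```text
pics
scene [[446.4, 0.0, 256.4], [0.0, 446.4, 188.7], [0.0, 0.0, 1.0]] [1265.  556.  754.] [[-0.57, 0.82, -0.02], [0.5, 0.33, -0.8], [-0.65, -0.47, -0.6]]
side [[390.3, 0.0, 251.1], [0.0, 390.3, 194.3], [0.0, 0.0, 1.0]] [295. 824. 635.] [[-0.97, -0.23, -0.02], [-0.11, 0.56, -0.82], [0.2, -0.8, -0.57]]
wrist [[297.3, 0.0, 253.6], [0.0, 297.3, 189.4], [0.0, 0.0, 1.0]] [624. -79. 374.] [[-1.0, 0.0, 0.0], [0.0, 0.95, 0.31], [-0.0, 0.31, -0.95]]
{'clock': 0.15, 'joints': array([ 2.58573107e-01,  3.85383653e-01,  6.97938314e-03, -3.07342199e-04,
       -1.19398662e+00, -2.58577819e-01]), 'joint_vel': array([-2.07079074e-06, -2.62006732e-03,  4.79372718e-03,  6.76711902e-04,
       -1.23052535e-03,  8.92597531e-04]), 'joint_efforts': array([-6.03353892e-04, -3.92678475e+01,  1.88581592e+01,  4.18858320e+00,
       -3.39302780e-03,  5.70479813e-06]), 'position': array([ 6.24541188e+02, -1.11416662e-02,  2.02092801e+02]), 'ee_rot': array([-7.07064819e-01,  7.07148277e-01,  5.24340422e-04, -6.17355187e-04]), 'contact_force': array([0.22213195, 0.9361272 , 0.15377122]), 'wrist_torque': array([ 0.04359913,  0.02080145, -0.02906198]), 'grasp_force': 0.0, 'gripper_width': 85.8323100569949}
```

View pics/scene0.png

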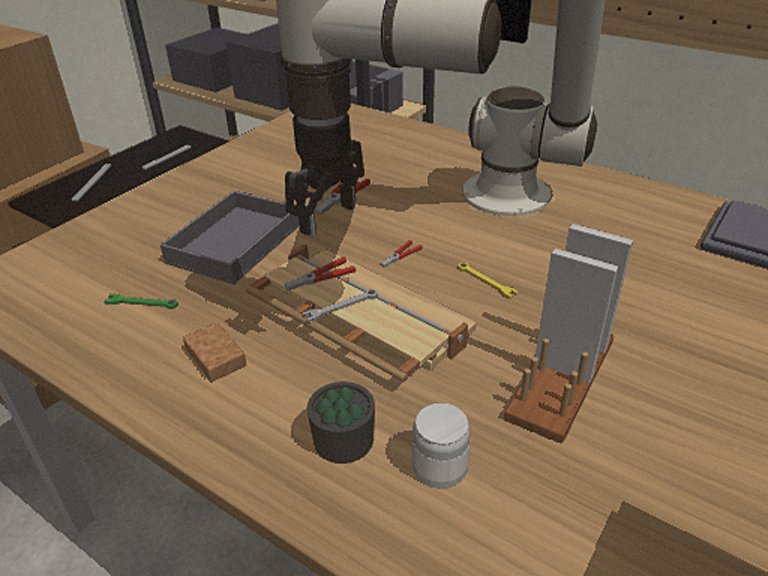

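View pics/side0.png

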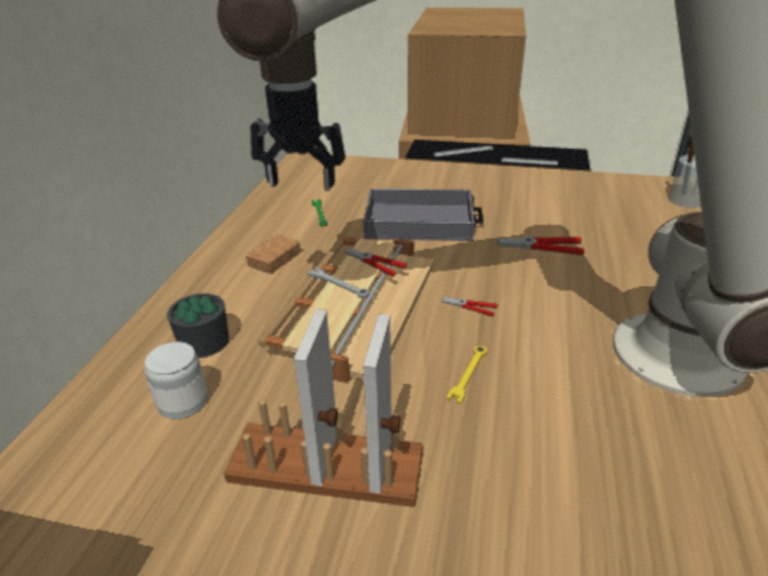

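View pics/wrist0.png

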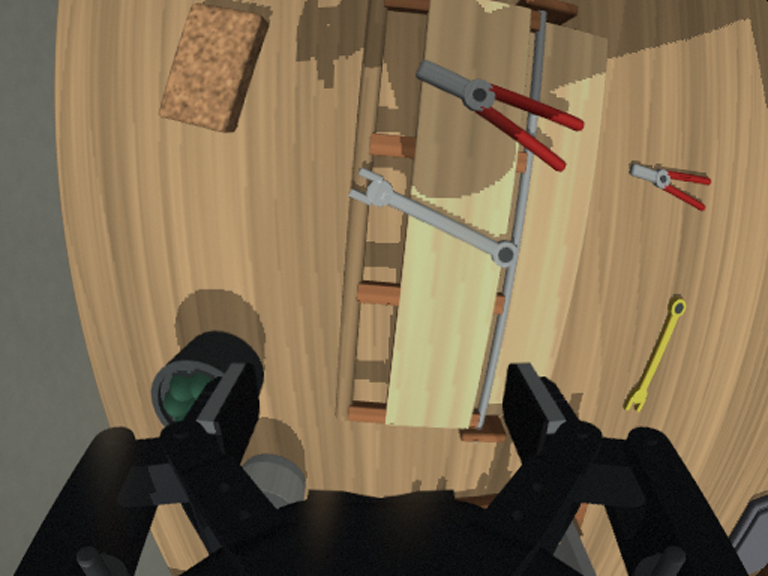

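Scene picture: the grey spanner is at (340,305) and the pliers on the stand at (320,273). Their look-alikes are the yellow spanner (487,280), green spanner (140,300), small pliers (402,253) and large pliers (345,195). There is no scraper. Two doors stand in the rack, in the middle slot and the slot nearer the robot, with their knobs towards the robot.

```bash
python3 - <<'E'
from h import *
w=load('wrist0')
def W(u,v,z): return np.round(atz(w,(u/1.5,v/1.5),z,True),1)
for n,u,v,z in [('rail far',385,10,43),('rail near',345,412,43),('hinge far',543,12,38),('hinge near',482,425,38),
 ('strut -57',391,146,44),('strut57',376,293,44),('strut171',370,411,44),('spanner open',376,192,52),('ring',506,254,52),('shank',445,224,52),
 ('pivot',479,95,55),('nose',425,70,55),('h1',580,125,55),('h2',560,165,55),('block',235,10,30),('planter top',208,378,90)]: print(n,W(u,v,z))
for fn,L in [('scene0',[('case',163,245,45),('case',232,193,45),('case',300,232,45),('case',238,278,45),
 ('planter',342,408,90),('tin',441,425,90),('block',213,337,30),('rackc',505,415,20),('rackc',560,438,20),('rackc',613,340,20),('doortopF',552,252,230),('doortopF',618,265,230),('doortopB',568,228,230),('doortopB',632,241,230)]),
 ('side0',[('rack',230,470,20),('rack',418,490,20),('rack',422,443,20),('rack',245,428,20),('case',368,193,45),('case',475,192,45),('case',476,208,45),('case',364,210,45),('door1top',327,312,230),('door1top',304,362,230),('door1',326,360,230),('door2',388,318,230),('door2',368,372,230),('d2',384,372,230),('knob',330,417,125),('knob',392,424,125)])]:
    ci=load(fn)
    for n,u,v,z in L: print(fn,n,np.round(atz(ci,(u/1.5,v/1.5),z),0))
E
```

```text
rail far [ 620.4 -182.5   43. ]
rail near [655.5 146.4  43. ]
hinge far [ 497.9 -192.1   38. ]
hinge near [529.3 167.2  38. ]
strut -57 [616.2 -78.5  44. ]
strut57 [627.4  34.3  44. ]
strut171 [633.2 144.4  44. ]
spanner open [627.1 -45.2  52. ]
ring [5.282e+02 4.000e-01 5.200e+01]
shank [576.4 -21.9  52. ]
pivot [ 554.  -117.3   55. ]
nose [ 592.7 -133.8   55. ]
h1 [ 474.5 -101.5   55. ]
h2 [490.  -69.7  55. ]
block [ 737.8 -194.6   30. ]
planter top [756.9  88.   90. ]
scene0 case [ 625. -426.   45.]
scene0 case [ 403. -461.   45.]
scene0 case [ 443. -233.   45.]
scene0 case [ 623. -226.   45.]
scene0 planter [799. 150.  90.]
scene0 tin [751. 274.  90.]
scene0 block [ 751. -159.   30.]
scene0 rackc [629. 311.  20.]
scene0 rackc [625. 394.  20.]
scene0 rackc [385. 384.  20.]
scene0 doortopF [505. 301. 230.]
scene0 doortopF [486. 387. 230.]
scene0 doortopB [434. 295. 230.]
scene0 doortopB [418. 383. 230.]
side0 rack [607. 390.  20.]
side0 rack [365. 369.  20.]
side0 rack [372. 294.  20.]
side0 rack [618. 319.  20.]
side0 case [ 619. -403.   45.]
side0 case [ 373. -453.   45.]
side0 case [ 363. -371.   45.]
side0 case [ 606. -316.   45.]
side0 door1top [487. 305. 230.]
side0 door1top [484. 394. 230.]
side0 door1 [463. 386. 230.]
side0 door2 [414. 302. 230.]
side0 door2 [415. 395. 230.]
side0 d2 [399. 392. 230.]
side0 knob [471. 369. 125.]
side0 knob [398. 364. 125.]
```

Wrist picture: the spanner shank is at (445,224), the pliers pivot at (479,95) and the hinge rod at x≈510. The measured stand agrees with its known dimensions (hinge to rail ≈124 mm, strut spacing ≈113 mm). I'll go above the pliers with the jaw turned and check them close up.

send_rows([
  [[29,17.5,8],[0,0,0],85],
  [[29,17.5,8],[0,0,0],85],
  [[29,17.5,8],[0,0,0],85],
  [[29,17.5,8],[0,0,0],85],
  [[0,0,0],[0,0,-0.145],85],
  [[0,0,0],[0,0,-0.145],85],
  [[0,0,0],[0,0,-0.145],85],
  [[0,0,0],[0,0,-0.145],85],
])

```text
clock: 0.95
position: [554.6, -116.1, 170.6]
ee_rot: [0.881, -0.473, -0.0, 0.0]
contact_force: [-0.2, -0.2, -0.1]
gripper_width: 84.9
grasp_force: 0.0
```

send_rows([
  [[0,0,0],[0,0,-0.145],80],
  [[0,0,0],[0,0,-0.145],80],
  [[0,0,0],[0,0,-0.145],80],
  [[0,0,0],[0,0,-0.145],80],
  [[0,0,0],[0,0,0],80],
  [[0,0,0],[0,0,0],80],
])

```text
clock: 1.55
position: [554.8, -116.0, 170.7]
ee_rot: [0.979, -0.205, -0.0, 0.0]
contact_force: [-0.4, -0.1, -0.6]
gripper_width: 80.2
grasp_force: 0.0
```

```bash
cat >> h.py <<'E'
def delta(target,Rt=None):
    """shift in tool axes to world TCP target"""
    s=monitor.read_state(); R=Ro.from_quat(s['ee_rot'])
    print('t',round(s['clock'],1),'pos',np.round(s['position'],1),'zax',np.round(R.as_matrix()[:,2],3),'yax',np.round(R.as_matrix()[:,1],3),'F',np.round(s['contact_force'],1),'w',round(s['gripper_width'],1),'g',round(s['grasp_force'],1))
    d=R.inv().apply(np.array(target)-s['position']); print('shift',np.round(d,1))
    if Rt is not None: print('rot',np.round((R.inv()*Rt).as_rotvec(),3))
    return d
E
python3 - <<'E'
from h import *
delta([554,-117,46])
snap('wrist','w1',scale=1.5)
E
```

```text
t 1.6 pos [ 554.8 -116.   170.7] zax [-0.  0. -1.] yax [-0.402 -0.916  0.   ] F [-0.4 -0.1 -0.6] w 80.2 g 0.0
shift [ -0.3   1.3 124.7]
```

View pics/w1.png

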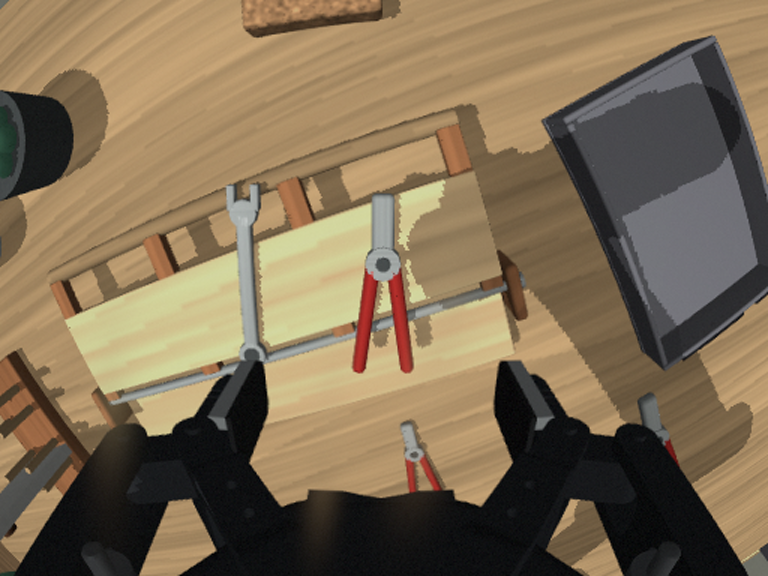

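The jaw is square to the pliers: pivot (383,264), nose (382,200), handle ends (359,368) and (406,368). The case rim corners are at (545,120), (717,38) and (665,368).

```bash
python3 - <<'E'
from h import *
w=load('w1')
for n,u,v,z in [('pivot',383,264,55),('nose',382,200,55),('hmid',382,368,53),('case',545,120,45),('case',717,38,45),('case',665,368,45),
 ('strut-171',452,152,44),('strut-57',295,200,44),('strut57',158,253,44),('strut171',65,297,44),('sp open',244,212,52),('ring',252,354,52),('hinge',115,400,38),('hinge',505,283,38),('rail',455,122,43),('rail',55,273,43)]:
    print(n,np.round(atz(w,(u/1.5,v/1.5),z,True),1))
E
```

```text
pivot [ 554.  -118.2   55. ]
nose [ 593.5 -134.8   55. ]
hmid [481.5 -85.6  53. ]
case [ 601.3 -259.8   45. ]
case [ 620.4 -442.3   45. ]
case [ 365.1 -309.7   45. ]
strut-171 [ 603.8 -190.2   44. ]
strut-57 [616.7 -80.6  44. ]
strut57 [628.2  33.4  44. ]
strut171 [637.  143.3  44. ]
sp open [624.9 -46.7  52. ]
ring [ 5.293e+02 -4.000e-01  5.200e+01]
hinge [532.6 162.5  38. ]
hinge [ 500.6 -192.9   38. ]
rail [ 621.7 -200.1   43. ]
rail [659.6 141.6  43. ]
```

send_rows([
  [[0,2.3,30],[0,0,0],60],
  [[0,0,30],[0,0,0],60],
  [[0,0,30],[0,0,0],60],
  [[0,0,22],[0,0,0],60],
  [[0,0,11],[0,0,0],60],
  [[0,0,0],[0,0,0],60],
  [[0,0,0],[0,0,0],10],
  [[0,0,0],[0,0,0],10],
])

```text
clock: 2.4
position: [555.3, -118.1, 49.4]
ee_rot: [0.979, -0.204, 0.001, -0.0]
contact_force: [0.4, 0.1, 0.9]
gripper_width: 31.6
grasp_force: 0.0
```

send_rows([
  [[0,0,0],[0,0,0],10],
  [[0,0,0],[0,0,0],10],
  [[0,0,0],[0,0,0],10],
  [[0,0,0],[0,0,0],10],
  [[0,0,-20],[0,0,0],10],
  [[0,0,-40],[0,0,0],10],
  [[0,0,-40],[0,0,0],10],
])

```text
clock: 3.1
position: [553.4, -118.2, 148.4]
ee_rot: [0.979, -0.204, -0.001, 0.0]
contact_force: [0.8, 0.1, 0.5]
gripper_width: 10.3
grasp_force: 0.0
```

```bash
cat >> h.py <<'E'
def down(yaw):  # tool y axis (horizontal) at angle yaw, z down
    y=np.array([np.cos(yaw),np.sin(yaw),0]); z=np.array([0,0,-1.]); return Ro.from_matrix(np.c_[np.cross(y,z),y,z])
E
python3 - <<'E'
from h import *
for y in (np.pi/2+.209,-np.pi/2+.209): delta([501,-394,120],down(y))
E
```

```text
t 3.1 pos [ 553.4 -118.2  148.4] zax [-0.002 -0.    -1.   ] yax [-0.399 -0.917  0.001] F [0.8 0.1 0.5] w 10.3 g 0.0
shift [ 62.2 273.8  28.6]
rot [ 3.000e-03 -1.000e-03  2.522e+00]
t 3.1 pos [ 553.4 -118.2  148.4] zax [-0.002 -0.    -1.   ] yax [-0.399 -0.917  0.001] F [0.8 0.1 0.5] w 10.3 g 0.0
shift [ 62.2 273.8  28.6]
rot [ 0.     0.002 -0.62 ]
```

```bash
python3 - <<'E'
from h import *
snap('wrist','w2',crop=(150,60,400,320),scale=2)
E
```

```text
(no output)
```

View pics/w2.png

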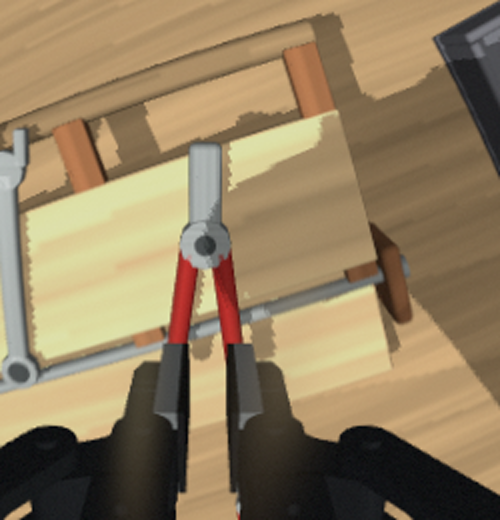

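The pliers are unmoved, pivot at crop pixel (205,244); the pads closed above them. I'll go lower this time.

```bash
python3 - <<'E'
from h import *
w=load('w2')
print(atz(w,(252.5,182),55,True), atz(w,(150+102.5,60+75),55,True)); delta([554,-118,40])
E
```

```text
[ 553.76359355 -117.97373843   55.        ] [ 593.95168181 -135.55478653   55.        ]
t 3.1 pos [ 558.4 -118.9  156.9] zax [ 0.013 -0.002 -1.   ] yax [-0.398 -0.918 -0.003] F [ 2.7 -0.3  5. ] w 9.9 g 0.0
shift [ -5.9   1.3 116.8]
```

send_rows([
  [[0,0,25],[0,0,0],44],
  [[0,0,25],[0,0,0],44],
  [[0,0,20],[0,0,0],44],
  [[0,0,18],[0,0,0],44],
  [[0,0,10],[0,0,0],44],
  [[0,0,4],[0,0,0],40],
  [[0,0,2],[0,0,0],40],
  [[0,0,0],[0,0,0],40],
])

```text
clock: 3.95
position: [554.5, -118.1, 44.4]
ee_rot: [0.979, -0.204, 0.001, -0.0]
contact_force: [-0.3, -0.3, 0.1]
gripper_width: 39.7
grasp_force: 0.0
```

send_rows([
  [[0,0,0],[0,0,0],15],
  [[0,0,0],[0,0,0],15],
  [[0,0,0],[0,0,0],15],
  [[0,0,0],[0,0,0],15],
])

```text
clock: 4.35
position: [554.2, -118.1, 44.2]
ee_rot: [0.979, -0.204, 0.0, -0.0]
contact_force: [0.4, 0.2, 0.6]
gripper_width: 14.8
grasp_force: 0.0
```

```bash
python3 - <<'E'
from h import *
snap('side','s1',crop=(180,110,340,260),scale=1); snap('wrist','w3')
a=np.load('pics/s1.npy')[110:250,170:330,::-1]; b=np.load('pics/w3.npy')[120:384,120:400,::-1]
a=cv2.resize(a,(457,400),interpolation=cv2.INTER_CUBIC); b=cv2.resize(b,(343,324))
o=np.zeros((400,800,3),np.uint8); o[:,:457]=a; o[:324,457:]=b; cv2.imwrite('pics/m1.png',o)
E
```

```text
(no output)
```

View pics/m1.png

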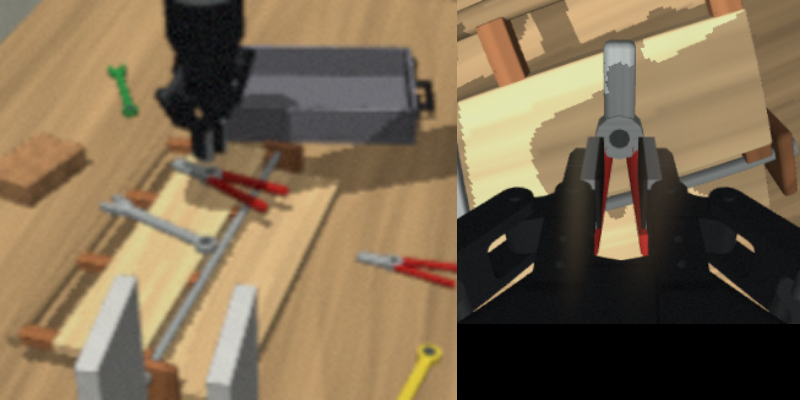

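Even at TCP z 44 the tips hover just above the pliers. I'll open and lower in small steps until I feel contact.

send_rows([
  [[0,0,0],[0,0,0],36],
  [[0,0,0],[0,0,0],36],
  [[0,0,3],[0,0,0],36],
  [[0,0,3],[0,0,0],36],
  [[0,0,0],[0,0,0],36],
])

```text
clock: 4.95
position: [553.5, -118.1, 37.2]
ee_rot: [0.979, -0.204, -0.001, 0.0]
contact_force: [0.9, 0.0, -0.8]
gripper_width: 36.0
grasp_force: 0.0
```

send_rows([
  [[0,0,3],[0,0,0],36],
  [[0,0,0],[0,0,0],36],
  [[0,0,0],[0,0,0],36],
])

```text
clock: 5.25
position: [554.0, -118.1, 34.8]
ee_rot: [0.979, -0.204, -0.0, 0.0]
contact_force: [-0.6, -0.5, 0.6]
gripper_width: 36.1
grasp_force: 0.0
```

send_rows([
  [[0,0,0],[0,0,0],14],
  [[0,0,0],[0,0,0],14],
  [[0,0,0],[0,0,0],14],
  [[0,0,0],[0,0,0],14],
])

```text
clock: 5.65
position: [554.1, -118.1, 35.0]
ee_rot: [0.979, -0.204, 0.0, -0.0]
contact_force: [0.4, 0.0, 0.3]
gripper_width: 14.1
grasp_force: 0.0
```

```bash
python3 - <<'E'
from h import *
s=load('s1')
for z in (44,55,65): p=proj(s,[554,-118,z]); print(z,p,(p-[170,110])*2.857)
snap('side','s2'); snap('scene','c2')
a=np.load('pics/s2.npy')[110:250,170:330,::-1]; b=np.load('pics/c2.npy')[120:260,150:310,::-1]
o=np.hstack([cv2.resize(x,(400,350),interpolation=cv2.INTER_CUBIC) for x in(a,b)]); cv2.imwrite('pics/m2.png',o)
E
```

```text
44 [243.45362093 171.89408141] [209.85699501 176.8313906 ]
55 [243.3204382  168.65036834] [209.47649194 167.56410235]
65 [243.19808647 165.67044831] [209.12693305 159.05047083]
```

View pics/m2.png

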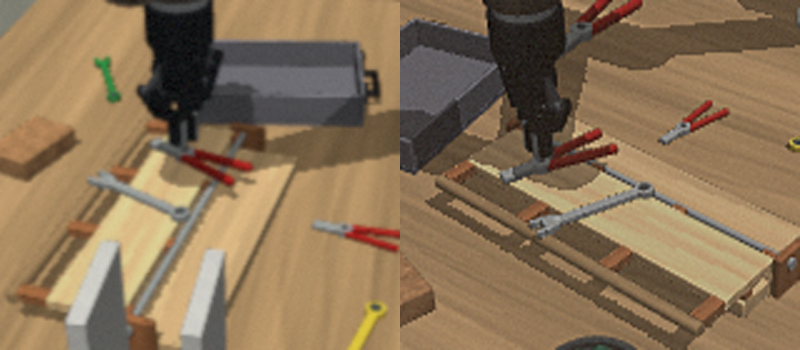

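The tip appears at z≈65 when TCP reads 44, so the fingers end about 20 mm behind the reported TCP. I'll open and feel for the board.

send_rows([
  [[0,0,0],[0,0,0],40],
  [[0,0,0],[0,0,0],40],
  [[0,0,4],[0,0,0],40],
  [[0,0,3],[0,0,0],40],
  [[0,0,0],[0,0,0],40],
  [[0,0,0],[0,0,0],40],
])

```text
clock: 6.35
position: [553.9, -118.1, 27.7]
ee_rot: [0.979, -0.204, -0.0, 0.0]
contact_force: [-0.3, 0.3, -0.3]
gripper_width: 39.9
grasp_force: 0.0
```

send_rows([
  [[0,0,0],[0,0,0],16],
  [[0,0,0],[0,0,0],16],
  [[0,0,0],[0,0,0],16],
  [[0,0,0],[0,0,0],16],
])

```text
clock: 6.75
position: [554.1, -118.1, 28.0]
ee_rot: [0.979, -0.204, 0.0, -0.0]
contact_force: [0.3, 0.1, 0.0]
gripper_width: 15.6
grasp_force: 0.0
```

send_rows([
  [[0,0,0],[0,0,0],38],
  [[0,0,0],[0,0,0],38],
  [[0,0,3],[0,0,0],38],
  [[0,0,3],[0,0,0],38],
  [[0,0,0],[0,0,0],38],
  [[0,0,0],[0,0,0],38],
])

```text
clock: 7.35
position: [553.9, -118.1, 21.7]
ee_rot: [0.979, -0.204, -0.0, 0.0]
contact_force: [0.5, 0.1, 0.5]
gripper_width: 38.1
grasp_force: 0.0
```

send_rows([
  [[0,0,0],[0,0,0],16],
  [[0,0,0],[0,0,0],16],
  [[0,0,0],[0,0,0],16],
  [[0,0,0],[0,0,0],16],
])

```text
clock: 7.75
position: [554.2, -118.1, 22.3]
ee_rot: [0.979, -0.204, 0.0, 0.0]
contact_force: [-1.1, 0.3, 3.5]
gripper_width: 21.2
grasp_force: 58.1
```

```bash
python3 - <<'E'
from h import *
print(monitor.read_state())
snap('side','s3'); snap('wrist','w4')
a=np.load('pics/s3.npy')[120:225,190:310,::-1]; b=np.load('pics/w4.npy')[140:297,170:350,::-1]
o=np.hstack([cv2.resize(x,(400,350),interpolation=cv2.INTER_CUBIC) for x in(a,b)]); cv2.imwrite('pics/m3.png',o)
E
```

```text
{'clock': 7.75, 'joints': array([ 7.59413327e-02,  4.80274733e-01, -3.56680671e-01,  1.83668612e-04,
       -7.33427521e-01,  1.08401646e+00]), 'joint_vel': array([-3.30713317e-04,  1.19420772e-03, -1.80702078e-03, -5.13708588e-05,
       -1.16375165e-03,  1.72616230e-03]), 'joint_efforts': array([ 7.80156464e-02, -3.70361960e+01,  1.32309723e+01,  2.80778937e+00,
        2.79565947e-01,  5.00143666e-03]), 'position': array([ 554.20404373, -118.13402048,   22.27958247]), 'ee_rot': array([ 9.78989438e-01, -2.03910848e-01,  2.15646277e-04,  1.67882530e-06]), 'contact_force': array([-1.11146779,  0.34456365,  3.5019267 ]), 'wrist_torque': array([0.01961774, 0.28309819, 0.03097567]), 'grasp_force': 58.12868286855519, 'gripper_width': 21.206178461048786}
```

View pics/m3.png

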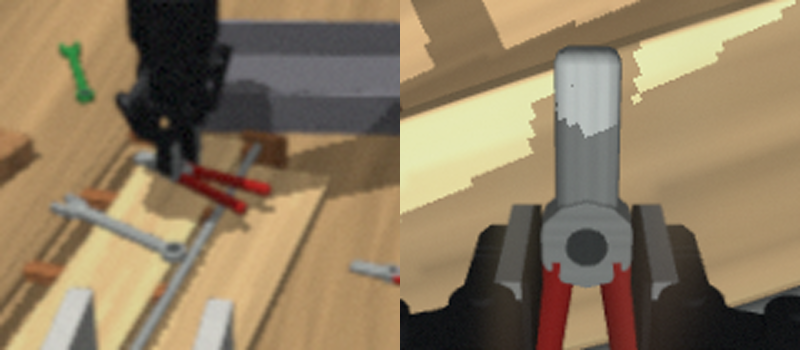

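Gripped now at TCP z 22 (width 21, force 58 N), so the pad ends sit about 28 mm above the reported TCP. I'll lift and carry to the case.

send_rows([
  [[0,0,-15],[0,0,0],16],
  [[0,0,-35],[0,0,0],16],
  [[0,0,-40],[0,0,0],16],
  [[11,46,0],[0,0,0],16],
  [[11,46,0],[0,0,0],16],
  [[11,46,0],[0,0,0],16],
  [[11,46,0],[0,0,0],16],
  [[0,0,0],[0,0,0],16],
])

```text
clock: 8.65
position: [519.2, -308.8, 110.8]
ee_rot: [0.978, -0.207, -0.0, 0.0]
contact_force: [0.1, 0.5, -1.7]
gripper_width: 21.5
grasp_force: 58.5
```

send_rows([
  [[0,0,0],[0,0,-0.145],16],
  [[0,0,0],[0,0,-0.145],16],
  [[0,0,0],[0,0,-0.145],16],
  [[0,0,0],[0,0,-0.145],16],
  [[0,0,0],[0,0,-0.04],16],
  [[0,0,0],[0,0,0],16],
])

```text
clock: 9.25
position: [520.7, -303.7, 111.1]
ee_rot: [0.995, 0.104, -0.0, -0.0]
contact_force: [-0.2, -0.4, -0.4]
gripper_width: 21.5
grasp_force: 58.5
```

```bash
python3 - <<'E'
from h import *
delta([501,-394,112],down(-np.pi/2+.209))
snap('wrist','w5',scale=1.5)
E
```

```text
t 9.2 pos [ 520.7 -303.7  111.1] zax [-0.001  0.001 -1.   ] yax [ 0.208 -0.978 -0.001] F [-0.2 -0.4 -0.4] w 21.5 g 58.5
shift [-38.   84.2  -0.9]
rot [-0.001  0.001  0.   ]
```

View pics/w5.png

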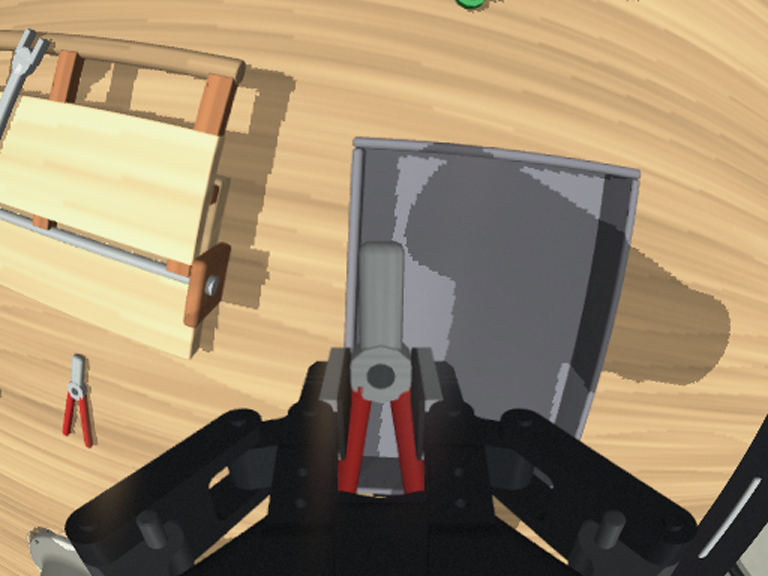

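Pliers held. The case rim corners are at (356,140) and (638,173).

```bash
python3 - <<'E'
from h import *
w=load('w5')
A=atz(w,(356/1.5,140/1.5),45,True);B=atz(w,(638/1.5,173/1.5),45,True); C=atz(w,(347/1.5,345/1.5),45,True)
print(A,B,C,np.linalg.norm(A-B)); th=np.arctan2((B-A)[0],-(B-A)[1]); print(th)
P=atz(w,(380/1.5,376/1.5),132,True); print('pliers pivot',P)
x=np.array([np.cos(th),np.sin(th),0]);y=np.array([-np.sin(th),np.cos(th),0]); c=(A+B)/2-120*x; print('case',c)
for t,z in ((c-32*y,112),(c+35*y,112)): print(t); 
delta([*(c-32*y)[:2],112])
E
```

```text
[ 597.34865111 -274.90604674   45.        ] [ 621.58749445 -438.81099758   45.        ] [ 481.28004724 -292.3521442    45.        ] 165.68752046187353
0.14681941410754185
pliers pivot [ 513.28580175 -305.66815122  132.        ]
case [ 490.75910758 -374.41362343   45.        ]
[ 495.44046792 -406.06934748   45.        ]
[ 485.63886971 -339.79017524   45.        ]
t 9.3 pos [ 520.7 -303.8  111.2] zax [-0.001  0.001 -1.   ] yax [ 0.207 -0.978 -0.001] F [ 0.6  0.2 -2.1] w 21.3 g 58.5
shift [-45.9  94.8  -0.8]
```

send_rows([
  [[-8,32,0],[0,0,0.06],16],
  [[-8,32,0],[0,0,0],16],
  [[-8,32,0],[0,0,0],16],
  [[0,0,35],[0,0,0],16],
  [[0,0,35],[0,0,0],16],
  [[0,0,30],[0,0,0],16],
  [[0,0,10],[0,0,0],16],
  [[0,0,0],[0,0,0],16],
])

```text
clock: 10.1
position: [512.4, -402.4, 0.1]
ee_rot: [0.997, 0.074, -0.002, -0.001]
contact_force: [-0.1, 0.4, -1.2]
gripper_width: 21.6
grasp_force: 58.6
```

send_rows([
  [[0,0,4],[0,0,0],16],
  [[0,0,4],[0,0,0],16],
  [[0,0,2],[0,0,0],16],
  [[0,0,0],[0,0,0],16],
])

```text
clock: 10.5
position: [513.7, -403.0, -7.6]
ee_rot: [0.997, 0.075, 0.0, 0.0]
contact_force: [1.1, 0.1, -0.2]
gripper_width: 21.8
grasp_force: 58.6
```

send_rows([
  [[0,0,3],[0,0,0],16],
  [[0,0,2],[0,0,0],16],
  [[0,0,0],[0,0,0],16],
])

```text
clock: 10.8
position: [513.2, -402.8, -13.4]
ee_rot: [0.997, 0.074, -0.0, -0.0]
contact_force: [-0.3, 0.6, -0.5]
gripper_width: 21.8
grasp_force: 58.6
```

send_rows([
  [[0,0,0],[0,0,0],42],
  [[0,0,0],[0,0,0],42],
  [[0,0,0],[0,0,0],42],
  [[0,0,-20],[0,0,0],42],
  [[0,0,-40],[0,0,0],42],
  [[0,0,-40],[0,0,0],42],
  [[0,0,-45],[0,0,0],60],
  [[0,0,0],[0,0,0],60],
])

```text
clock: 11.6
position: [517.4, -405.7, 140.5]
ee_rot: [0.997, 0.075, 0.006, 0.005]
contact_force: [0.3, 0.0, 0.8]
gripper_width: 60.4
grasp_force: 0.0
```

```bash
python3 - <<'E'
from h import *
# spanner: axis from open (625.5,-46) to ring (529,0)
a=np.array([625.5,-46]);b=np.array([529,0]); d=a-b; print(np.linalg.norm(d),np.arctan2(d[1],d[0]))
yaw=np.arctan2(d[1],d[0])-np.pi/2
delta([577,-22.5,130],down(yaw))
E
```

```text
106.90299340991346 -0.4448213816067438
t 11.6 pos [ 517.4 -405.7  140.5] zax [ 0.013 -0.009 -1.   ] yax [ 0.15  -0.989  0.011] F [0.3 0.  0.8] w 60.4 g 0.0
shift [ 116.3 -370.     7.9]
rot [ 0.007 -0.014  0.595]
```

send_rows([
  [[13,-41,0],[0,0,0],60],
  [[13,-41,0],[0,0,0],60],
  [[13,-41,0],[0,0,0],60],
  [[13,-41,0],[0,0,0],60],
  [[13,-41,0],[0,0,0],60],
  [[13,-41,0],[0,0,0],60],
  [[13,-41,0],[0,0,0],60],
  [[13,-41,0],[0,0,0],60],
])

```text
clock: 12.4
position: [567.7, -61.4, 132.2]
ee_rot: [0.997, 0.075, 0.0, 0.0]
contact_force: [1.1, -0.2, 0.1]
gripper_width: 59.6
grasp_force: 0.0
```

send_rows([
  [[12,-41,0],[0,0,0],60],
  [[0,0,0],[0,0,0.145],60],
  [[0,0,0],[0,0,0.145],60],
  [[0,0,0],[0,0,0.145],60],
  [[0,0,0],[0,0,0.145],60],
  [[0,0,0],[0,0,0.015],50],
  [[0,0,0],[0,0,0],50],
  [[0,0,0],[0,0,0],50],
])

```text
clock: 13.2
position: [573.3, -20.9, 132.0]
ee_rot: [0.975, -0.22, 0.0, -0.0]
contact_force: [-0.8, -0.7, -1.0]
gripper_width: 50.1
grasp_force: 0.0
```

```bash
python3 - <<'E'
from h import *
delta([577,-22.5,18],down(-.4448-np.pi/2))
snap('wrist','w6',scale=1.5)
E
```

```text
t 13.2 pos [573.3 -20.9 132. ] zax [ 0.  0. -1.] yax [-0.429 -0.903 -0.   ] F [-0.8 -0.7 -1. ] w 50.1 g 0.0
shift [ 4.00e+00 -1.00e-01  1.14e+02]
rot [-0.    -0.     0.001]
```

View pics/w6.png

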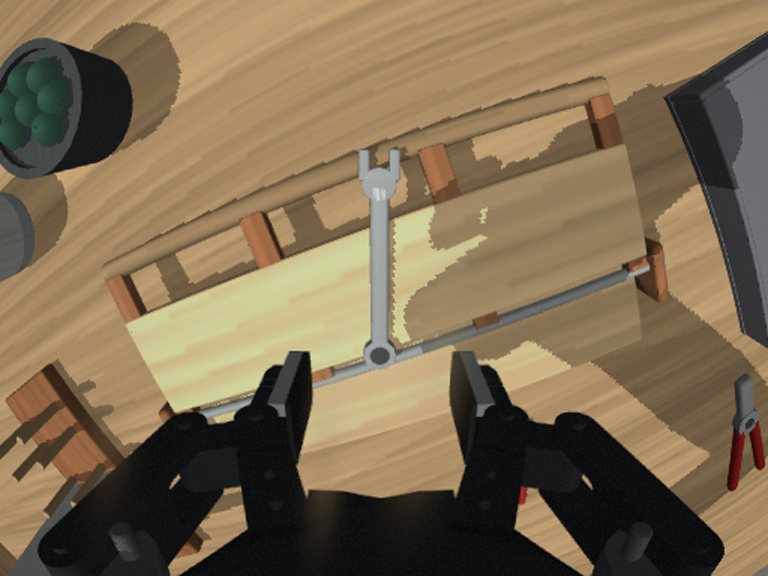

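The spanner runs vertically in the picture at u≈379, with the shank middle at v≈265. Going down.

send_rows([
  [[4,0,30],[0,0,0],36],
  [[0,0,30],[0,0,0],36],
  [[0,0,30],[0,0,0],36],
  [[0,0,16],[0,0,0],36],
  [[0,0,8],[0,0,0],36],
  [[0,0,1],[0,0,0],36],
  [[0,0,0],[0,0,0],36],
])

```text
clock: 13.95
position: [577.6, -22.5, 17.6]
ee_rot: [0.975, -0.221, 0.001, -0.0]
contact_force: [-0.6, 1.2, 1.1]
gripper_width: 36.2
grasp_force: 0.0
```

send_rows([
  [[0,0,0],[0,0,0],5],
  [[0,0,0],[0,0,0],5],
  [[0,0,0],[0,0,0],5],
  [[0,0,0],[0,0,0],5],
  [[0,0,0],[0,0,0],5],
])

```text
clock: 14.45
position: [577.8, -22.4, 18.3]
ee_rot: [0.975, -0.221, 0.001, -0.0]
contact_force: [-1.5, 0.9, 5.8]
gripper_width: 8.7
grasp_force: 59.1
```

send_rows([
  [[0,0,-10],[0,0,0],4],
  [[0,0,-35],[0,0,0],4],
  [[0,0,-40],[0,0,0],4],
  [[0,0,-10],[0,0,-0.145],4],
  [[0,0,0],[0,0,-0.145],4],
  [[0,0,0],[0,0,-0.145],4],
  [[0,0,0],[0,0,-0.145],4],
  [[0,0,0],[0,0,-0.015],4],
])

```text
clock: 15.25
position: [576.6, -22.6, 112.1]
ee_rot: [0.997, 0.075, -0.0, -0.0]
contact_force: [-0.4, 0.2, -1.2]
gripper_width: 8.6
grasp_force: 58.7
```

```bash
python3 - <<'E'
from h import *
delta([488,-340,113],down(-np.pi/2+.148))
E
```

```text
t 15.2 pos [576.6 -22.6 112.1] zax [-0.  0. -1.] yax [ 0.149 -0.989 -0.   ] F [-0.4  0.2 -1.2] w 8.6 g 58.7
shift [-134.9  300.7   -0.9]
rot [-0.     0.     0.002]
```

send_rows([
  [[-19,43,0],[0,0,0],4],
  [[-19,43,0],[0,0,0],4],
  [[-19,43,0],[0,0,0],4],
  [[-19,43,0],[0,0,0],4],
  [[-19,43,0],[0,0,0],4],
  [[-19,43,0],[0,0,0],4],
  [[-21,43,0],[0,0,0],4],
  [[0,0,0],[0,0,0],4],
])

```text
clock: 16.05
position: [485.9, -344.8, 111.7]
ee_rot: [0.998, 0.07, -0.0, 0.0]
contact_force: [-0.4, 0.3, -0.9]
gripper_width: 8.4
grasp_force: 58.8
```

```bash
python3 - <<'E'
from h import *
delta([488,-340,-16])
snap('wrist','w7',scale=1.5)
E
```

```text
t 16.1 pos [ 485.9 -344.8  111.7] zax [-0.001 -0.    -1.   ] yax [ 0.139 -0.99   0.   ] F [-0.4  0.3 -0.9] w 8.4 g 58.8
shift [  2.8  -4.5 127.7]
```

View pics/w7.png

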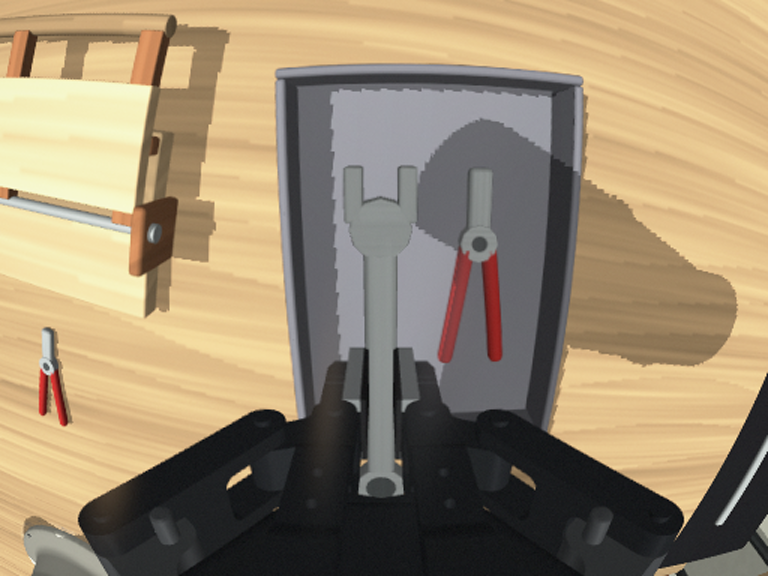

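The pliers lie in the case, pivot (479,244). The spanner hangs above the free left half; I'll lower it there and let go.

send_rows([
  [[2,-4,30],[0,0,0],4],
  [[0,0,35],[0,0,0],4],
  [[0,0,35],[0,0,0],4],
  [[0,0,15],[0,0,0],4],
  [[0,0,8],[0,0,0],4],
  [[0,0,3],[0,0,0],4],
  [[0,0,0],[0,0,0],4],
])

```text
clock: 16.8
position: [490.3, -335.8, -13.5]
ee_rot: [0.997, 0.075, 0.0, 0.0]
contact_force: [0.0, -1.2, -0.6]
gripper_width: 9.1
grasp_force: 58.8
```

send_rows([
  [[0,0,0],[0,0,0],30],
  [[0,0,0],[0,0,0],30],
  [[0,0,0],[0,0,0],30],
  [[0,0,-25],[0,0,0],30],
  [[0,0,-40],[0,0,0],30],
  [[0,0,-45],[0,0,0],30],
  [[0,0,-45],[0,0,0],40],
  [[0,0,0],[0,0,0],40],
])

```text
clock: 17.6
position: [493.7, -338.4, 149.3]
ee_rot: [0.997, 0.075, 0.007, 0.004]
contact_force: [-0.4, -0.1, 0.1]
gripper_width: 39.7
grasp_force: 0.0
```

```bash
python3 - <<'E'
from h import *
u=np.array([.995,-.098]); o=np.array([515,-11.5]); r=o+125*u; print(r)
snap('wrist','w8')
yaw=np.arctan2(u[1],u[0])
for y in (yaw,yaw+np.pi): delta([*r,120],down(y))
E
```

```text
[639.375 -23.75 ]
t 17.6 pos [ 491.7 -337.   145.5] zax [ 0.009 -0.004 -1.   ] yax [ 0.149 -0.989  0.005] F [-1.   0.1 -0.5] w 39.8 g 0.0
shift [ 192.4 -288.    25.7]
rot [ 0.01  -0.004 -1.323]
t 17.6 pos [ 491.7 -337.   145.5] zax [ 0.009 -0.004 -1.   ] yax [ 0.149 -0.989  0.005] F [-1.   0.1 -0.5] w 39.8 g 0.0
shift [ 192.4 -288.    25.7]
rot [-0.004 -0.01   1.818]
```

send_rows([
  [[24,-36,0],[0,0,0],40],
  [[24,-36,0],[0,0,0],40],
  [[24,-36,0],[0,0,0],40],
  [[24,-36,0],[0,0,0],40],
  [[24,-36,0],[0,0,0],40],
  [[24,-36,0],[0,0,0],40],
  [[24,-36,0],[0,0,0],40],
  [[24,-36,0],[0,0,0],40],
])

```text
clock: 18.45
position: [636.2, -21.1, 139.6]
ee_rot: [0.997, 0.074, -0.001, -0.0]
contact_force: [0.7, -0.7, 1.2]
gripper_width: 40.0
grasp_force: 0.0
```

send_rows([
  [[0,0,0],[0,0,0.145],40],
  [[0,0,0],[0,0,0.145],40],
  [[0,0,0],[0,0,0.145],40],
  [[0,0,0],[0,0,0.145],40],
  [[0,0,0],[0,0,0.145],40],
  [[0,0,0],[0,0,0.145],40],
  [[0,0,0],[0,0,0.145],40],
  [[0,0,0],[0,0,0.145],40],
])

```text
clock: 19.25
position: [635.6, -22.8, 139.3]
ee_rot: [0.873, -0.487, -0.001, 0.001]
contact_force: [-0.3, -0.1, 0.0]
gripper_width: 39.7
grasp_force: 0.0
```

send_rows([
  [[0,0,0],[0,0,0.145],40],
  [[0,0,0],[0,0,0.145],40],
  [[0,0,0],[0,0,0.145],40],
  [[0,0,0],[0,0,0.145],40],
  [[0,0,0],[0,0,0.08],30],
  [[0,0,0],[0,0,0],30],
  [[0,0,0],[0,0,0],30],
])

```text
clock: 19.95
position: [636.0, -22.8, 140.0]
ee_rot: [-0.671, 0.741, 0.001, -0.001]
contact_force: [-0.3, -0.4, -0.4]
gripper_width: 30.0
grasp_force: 0.0
```

```bash
python3 - <<'E'
from h import *
delta([639.4,-23.8,-2],down(-.098+np.pi))
snap('wrist','w9'); a=np.load('pics/w9.npy')[:,:,::-1]; b=np.load('pics/w8.npy')[:,:,::-1]
cv2.imwrite('pics/m4.png',np.vstack([a[:300],cv2.resize(b[:300,100:],(512,373))[:290]]))
E
```

```text
t 19.9 pos [636.  -22.8 140. ] zax [-0.002 -0.    -1.   ] yax [-0.995  0.098  0.002] F [-0.3 -0.4 -0.4] w 30.0 g 0.0
shift [  0.6  -3.7 141.9]
rot [ 0.002 -0.    -0.   ]
```

View pics/m4.png

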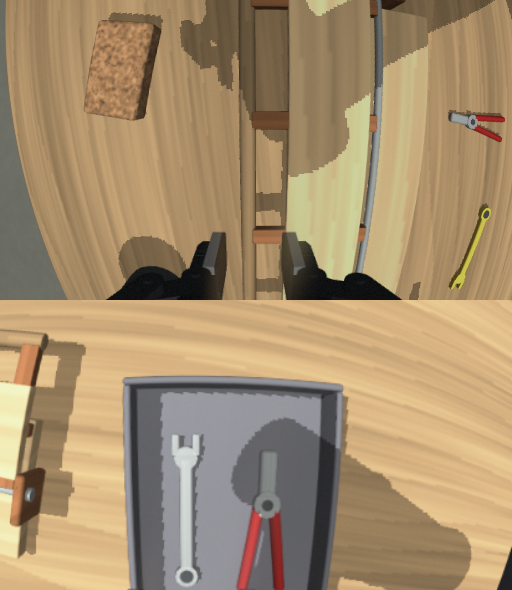

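Both tools lie in the case. In the wrist view the rail runs at u≈247, with struts at v≈120 and 235.

```bash
python3 - <<'E'
from h import *
w=load('w9'); im=np.load('pics/w9.npy')
for v in (80,180): print(v,im[v,228:300:2].mean(1).astype(int))
for u,v in ((247,80),(247.5,180),(270,120),(268,235)): print(np.round(atz(w,(u,v),43,True),1))
E
```

```text
80 [ 87  86  88 135 135 130  64  76  73  79  82  83  78  64  89  91  94  98
 100  99  98  96  97  96  93  93  96  95  87  86  65 125 131 132 131 132]
180 [136 135 128 133 133 137  72 101 116 126 132 131 122  96 144 133 135 141
 139 139 143 140 148 148 148 144 143  94  96  77 167 181 183 183 184 185]
[ 632.2 -117.2   43. ]
[641.2 -25.3  43. ]
[615.3 -79.2  43. ]
[626.8  34.   43. ]
```

send_rows([
  [[1,-4.5,35],[0,0,0],30],
  [[0,0,35],[0,0,0],30],
  [[0,0,30],[0,0,0],30],
  [[0,0,20],[0,0,0],30],
  [[0,0,12],[0,0,0],30],
  [[0,0,5],[0,0,0],30],
  [[0,0,4],[0,0,0],30],
  [[0,0,0],[0,0,0],30],
])

```text
clock: 20.8
position: [641.4, -24.1, 0.4]
ee_rot: [-0.671, 0.741, -0.0, 0.0]
contact_force: [-1.0, 0.3, 1.1]
gripper_width: 30.1
grasp_force: 0.0
```

send_rows([
  [[0,0,0],[0,0,0],8],
  [[0,0,0],[0,0,0],8],
  [[0,0,0],[0,0,0],8],
  [[0,0,0],[0,0,0],8],
])

```text
clock: 21.2
position: [641.6, -24.0, 1.2]
ee_rot: [-0.671, 0.741, -0.001, 0.001]
contact_force: [-1.4, 0.9, 5.9]
gripper_width: 12.4
grasp_force: 58.9
```

Rail pinched. Now I'll swing it on the 125 mm arc.

send_rows([
  [[0,4,-31],[0,0,0],8],
  [[0,11.4,-29],[0,0,0],8],
  [[0,18.2,-25.3],[0,0,0],8],
  [[0,23.9,-20],[0,0,0],8],
  [[0,0,0],[0,0,0],8],
])

```text
clock: 21.7
position: [588.9, -18.8, 111.8]
ee_rot: [-0.671, 0.741, -0.006, 0.007]
contact_force: [7.7, -5.0, 6.6]
gripper_width: 12.0
grasp_force: 60.6
```

send_rows([
  [[0,28.1,-13.4],[0,0,0],8],
  [[0,30.6,-6.1],[0,0,0],8],
  [[0,15.6,0],[0,0,0],8],
  [[0,15.5,1.7],[0,0,0],8],
  [[0,6,1],[0,0,0],8],
  [[0,0,0],[0,0,0],8],
])

```text
clock: 22.3
position: [498.3, -10.1, 136.8]
ee_rot: [-0.673, 0.739, -0.01, 0.009]
contact_force: [-10.7, -4.5, 57.2]
gripper_width: 8.7
grasp_force: 43.3
```

send_rows([
  [[0,0,0],[0,0,0],30],
  [[0,0,0],[0,0,0],30],
  [[0,0,0],[0,0,0],30],
])

```text
clock: 22.6
position: [487.6, -9.0, 121.5]
ee_rot: [-0.671, 0.742, 0.0, -0.0]
contact_force: [-0.2, 0.1, -0.3]
gripper_width: 29.9
grasp_force: 0.2
```

```bash
python3 - <<'E'
from h import *
delta([500,0,200])
snap('side','s5'); snap('scene','c5')
a=np.load('pics/s5.npy')[70:250,150:350,::-1]; b=np.load('pics/c5.npy')[90:270,120:320,::-1]
o=np.hstack([cv2.resize(x,(400,360),interpolation=cv2.INTER_CUBIC) for x in(a,b)]); cv2.imwrite('pics/m5.png',o)
E
```

```text
t 22.6 pos [487.6  -9.  121.5] zax [-0.001  0.    -1.   ] yax [-0.995  0.1    0.001] F [-0.2  0.1 -0.3] w 29.9 g 0.2
shift [-10.2 -11.3 -78.5]
```

View pics/m5.png

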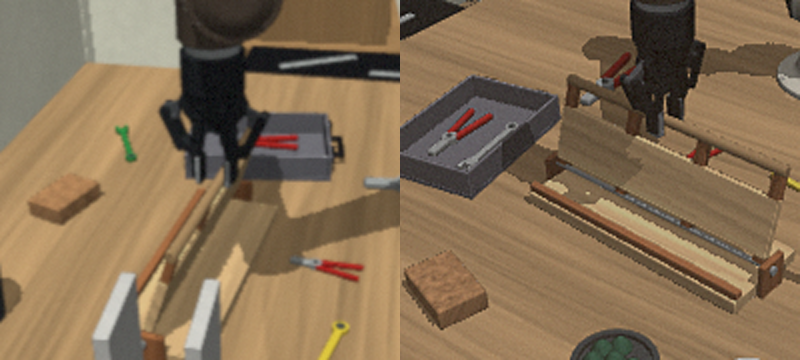

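Tools are in the case and the backrest is up, leaning back (rail seen leaning towards the robot). Next I'll lift clear and look down on the rack.

send_rows([
  [[0,0,-20],[0,0,0],50],
  [[0,0,-40],[0,0,0],50],
  [[0,0,-50],[0,0,0],50],
  [[0,0,-50],[0,0,0],50],
  [[0,0,-50],[0,0,0],50],
  [[0,0,0],[0,0,-0.145],50],
  [[0,0,0],[0,0,-0.145],50],
  [[0,0,0],[0,0,-0.145],50],
])

```text
clock: 23.5
position: [488.5, -8.6, 331.1]
ee_rot: [0.817, -0.577, -0.001, 0.0]
contact_force: [-0.2, 0.3, -0.3]
gripper_width: 49.7
grasp_force: 0.0
```

send_rows([
  [[0,0,0],[0,0,-0.145],50],
  [[0,0,0],[0,0,-0.145],50],
  [[0,0,0],[0,0,-0.145],50],
  [[0,0,0],[0,0,-0.145],50],
  [[0,0,0],[0,0,-0.145],50],
  [[0,0,0],[0,0,-0.145],50],
  [[0,0,0],[0,0,-0.145],50],
  [[0,0,0],[0,0,-0.145],50],
])

```text
clock: 24.3
position: [488.5, -8.7, 330.7]
ee_rot: [0.999, -0.035, -0.001, 0.0]
contact_force: [-0.0, -0.4, 0.2]
gripper_width: 50.1
grasp_force: 0.0
```

send_rows([
  [[0,0,0],[0,0,-0.145],50],
  [[0,0,0],[0,0,-0.145],50],
  [[0,0,0],[0,0,-0.145],50],
  [[0,0,0],[0,0,-0.145],50],
  [[0,0,0],[0,0,-0.145],50],
  [[0,0,0],[0,0,-0.145],50],
  [[0,0,0],[0,0,-0.145],50],
  [[0,0,0],[0,0,-0.145],50],
])

```text
clock: 25.1
position: [488.5, -8.7, 330.7]
ee_rot: [0.855, 0.519, -0.001, -0.0]
contact_force: [-0.0, -0.1, 0.9]
gripper_width: 49.8
grasp_force: 0.0
```

send_rows([
  [[0,0,0],[0,0,-0.145],50],
  [[0,0,0],[0,0,-0.145],50],
  [[0,0,0],[0,0,-0.145],50],
  [[0,0,0],[0,0,0],50],
  [[0,0,0],[0,0,0],50],
])

```text
clock: 25.6
position: [488.5, -8.7, 331.2]
ee_rot: [0.726, 0.688, -0.001, -0.0]
contact_force: [-1.3, -0.4, -0.1]
gripper_width: 50.1
grasp_force: 0.0
```

```bash
python3 - <<'E'
from h import *
delta([470,290,335],down(.15)); print(monitor.read_state()['joints'])
ci=load('c5'); o=np.array([516,-11.5,0]);u=np.array([.995,-.098,0]);v=np.array([.098,.995,0])
for th in (1.5,1.75,1.92):
    print(th,[np.round(proj(ci,o+v*y+u*125*np.cos(th)+[0,0,38+125*np.sin(th)])) for y in (-178,178)])
E
```

```text
t 25.6 pos [488.5  -8.7 331.2] zax [-0.002 -0.    -1.   ] yax [ 0.999 -0.054 -0.002] F [-1.3 -0.4 -0.1] w 50.1 g 0.0
shift [297.3 -34.7  -3.9]
rot [-0.002  0.    -0.204]
[ 3.15307796e-01  8.09063359e-02 -7.71132292e-02 -2.59343305e-05
 -1.41441970e+00  2.77180445e+00]
1.5 [array([193., 133.]), array([301., 182.])]
1.75 [array([201., 129.]), array([309., 176.])]
1.92 [array([207., 128.]), array([314., 174.])]
```

The rail pixels match the backrest at 1.92 rad. Moving to a viewpoint over the doors.

send_rows([
  [[40,-3,0],[0,0,0],50],
  [[40,-3,0],[0,0,0],50],
  [[40,-3,0],[0,0,0],50],
  [[40,-3,0],[0,0,0],50],
  [[40,-3,0],[0,0,0],50],
  [[40,-3,0],[0,0,0],50],
  [[40,-3,0],[0,0,0],50],
  [[0,0,0],[0,0,-0.145],50],
])

```text
clock: 26.4
position: [481.6, 275.9, 330.2]
ee_rot: [0.672, 0.741, -0.001, -0.0]
contact_force: [-0.2, -0.8, -0.7]
gripper_width: 50.2
grasp_force: 0.0
```

send_rows([
  [[0,0,0],[0,0,0],50],
  [[0,0,0],[0,0,0],50],
])

```text
clock: 26.6
position: [481.9, 271.7, 331.7]
ee_rot: [0.675, 0.738, -0.0, 0.0]
contact_force: [-0.7, -1.0, 0.2]
gripper_width: 49.8
grasp_force: 0.0
```

```bash
python3 - <<'E'
from h import *
delta([470,290,335],down(.15))
snap('wrist','w10',scale=1.5)
E
```

```text
t 26.6 pos [481.9 271.7 331.7] zax [-0.    -0.001 -1.   ] yax [ 0.996  0.089 -0.   ] F [-0.7 -1.   0.2] w 49.8 g 0.0
shift [ 19.3 -10.2  -3.3]
rot [-0.     0.001 -0.061]
```

View pics/w10.png

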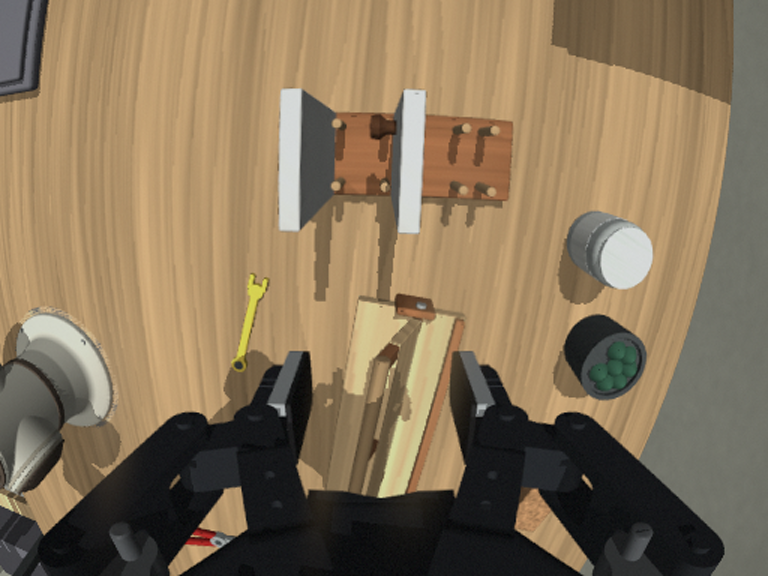

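The wrist view shows two doors: top edges at (279–302, 90–229) and (398–425, 91–233), knobs to the left (towards the robot). The third slot is empty.

```bash
python3 - <<'E'
from h import *
w=load('w10'); im=np.load('pics/w10.npy').astype(np.uint8)
g=cv2.cvtColor(im,cv2.COLOR_RGB2HSV)
m=((g[:,:,2]>165)&(g[:,:,1]<25)).astype(np.uint8); m[:50]=0;m[165:]=0;m[:,:170]=0;m[:,300:]=0
n,l,st,c=cv2.connectedComponentsWithStats(m)
for i in range(1,n):
    if st[i][4]<200: continue
    v,u=np.where(l==i); pts=[]
    for vv in range(v.min()+4,v.max()-3): pts.append(atz(w,(u[v==vv].mean(),vv),230,True)[:2])
    P=np.array(pts); d=np.polyfit(P[:,1],P[:,0],1)
    e=[atz(w,(u[v==q].mean(),q+(.5 if q==v.max() else -.5)),230,True)[:2] for q in (v.min(),v.max())]
    th=[np.ptp([atz(w,(q,vv),230,True)[0] for q in (u[v==vv].min()-.5,u[v==vv].max()+.5)]) for vv in (80,110,140)]
    print(st[i],'yaw',-np.arctan(d[0]),'ends',np.round(e,1),'len',np.linalg.norm(e[0]-e[1]),'mid',(e[0]+e[1])/2,'th',np.round(th,1))
E
```

```text
[ 186   59   15   95 1309] yaw 0.04880982347244472 ends [[417.4 381.3]
 [421.7 292.1]] len 89.35747676696005 mid [419.5499079  336.69375774] th [12.2 13.2 13.5]
[ 265   60   19   96 1371] yaw 0.05344812779961458 ends [[491.2 385.5]
 [499.  296.6]] len 89.3059959051781 mid [495.10889447 341.05860232] th [12.6 13.6 12.9]
```

send_rows([
  [[0,0,0],[0,0,0.034],40],
  [[34,8.5,0],[0,0,0],40],
  [[34.5,8.4,0],[0,0,0],40],
  [[0,0,0],[0,0,0],40],
  [[0,0,0],[0,0,0],40],
])

```text
clock: 27.15
position: [494.8, 340.9, 331.6]
ee_rot: [0.687, 0.727, -0.001, 0.0]
contact_force: [0.2, 0.5, -0.1]
gripper_width: 39.8
grasp_force: 0.0
```

```bash
python3 - <<'E'
from h import *
d=delta([495.1,341,181],down(.055))
E
```

```text
t 27.1 pos [494.8 340.9 331.6] zax [-0.001 -0.001 -1.   ] yax [ 0.998  0.057 -0.001] F [ 0.2  0.5 -0.1] w 39.8 g 0.0
shift [  0.2   0.4 150.6]
rot [-0.001  0.001  0.002]
```

send_rows([
  [[0,0,35],[0,0,0],40],
  [[0,0,35],[0,0,0],40],
  [[0,0,30],[0,0,0],40],
  [[0,0,20],[0,0,0],40],
  [[0,0,15],[0,0,0],40],
  [[0,0,15],[0,0,0],40],
  [[0,0,0],[0,0,0],40],
])

```text
clock: 27.85
position: [493.8, 338.9, 180.4]
ee_rot: [0.687, 0.727, -0.002, -0.0]
contact_force: [0.5, 0.3, -0.7]
gripper_width: 39.8
grasp_force: 0.0
```

send_rows([
  [[0,0,0],[0,0,0],7],
  [[0,0,0],[0,0,0],7],
  [[0,0,0],[0,0,0],7],
  [[0,0,0],[0,0,0],7],
  [[0,0,0],[0,0,0],7],
])

```text
clock: 28.35
position: [495.5, 341.5, 183.7]
ee_rot: [0.686, 0.728, 0.001, 0.0]
contact_force: [-0.4, -0.5, 5.7]
gripper_width: 12.4
grasp_force: 62.1
```

send_rows([
  [[0,0,-10],[0,0,0],7],
  [[0,0,-25],[0,0,0],7],
  [[0,0,-35],[0,0,0],7],
  [[0,0,-35],[0,0,0],7],
  [[0,0,-35],[0,0,0],7],
  [[0,0,-35],[0,0,0],7],
  [[0,0,-15],[0,0,0],7],
  [[0,0,0],[0,0,0],7],
])

```text
clock: 29.15
position: [495.1, 341.9, 374.6]
ee_rot: [0.686, 0.728, 0.003, -0.0]
contact_force: [-0.2, -0.6, -2.7]
gripper_width: 12.5
grasp_force: 61.1
```

send_rows([
  [[0,0,0],[0,0,0.143],7],
  [[0,0,0],[0,0,0.143],7],
  [[0,0,0],[0,0,0.143],7],
  [[0,0,0],[0,0,0.143],7],
  [[0,0,0],[0,0,0.143],7],
  [[0,0,0],[0,0,0.143],7],
  [[0,0,0],[0,0,0.143],7],
  [[0,0,0],[0,0,0.143],7],
])

```text
clock: 29.95
position: [493.9, 341.0, 369.5]
ee_rot: [0.971, 0.238, -0.002, 0.001]
contact_force: [-0.2, 0.7, -2.3]
gripper_width: 12.6
grasp_force: 61.1
```

send_rows([
  [[0,0,0],[0,0,0.143],7],
  [[0,0,0],[0,0,0.143],7],
  [[0,0,0],[0,0,0.143],7],
  [[0,0,0],[0,0,0.143],7],
  [[0,0,0],[0,0,0.143],7],
  [[0,0,0],[0,0,0.143],7],
  [[0,0,0],[0,0,0.143],7],
  [[0,0,0],[0,0,0.143],7],
])

```text
clock: 30.75
position: [493.9, 341.1, 369.5]
ee_rot: [0.945, -0.326, -0.001, 0.002]
contact_force: [-0.2, -0.8, -2.2]
gripper_width: 12.6
grasp_force: 61.1
```

send_rows([
  [[0,0,0],[0,0,0.143],7],
  [[0,0,0],[0,0,0.143],7],
  [[0,0,0],[0,0,0.143],7],
  [[0,0,0],[0,0,0.143],7],
  [[0,0,0],[0,0,0.143],7],
  [[0,0,0],[0,0,0.143],7],
  [[0,0,0],[0,0,0.143],7],
  [[0,0,0],[0,0,0],7],
])

```text
clock: 31.55
position: [494.0, 341.1, 369.8]
ee_rot: [-0.675, 0.737, 0.0, -0.002]
contact_force: [-0.8, 1.5, -1.7]
gripper_width: 12.8
grasp_force: 61.1
```

```bash
cat >> h.py <<'E'
O=np.array([516,-11.5,0]);U=np.array([.995,-.098,0]);V=np.array([.098,.995,0]);Z=np.array([0,0,1.])
def place(y,phi,xf,zf,L=163.7):
    """tool pose with door foot centre at stand (xf,y,zf), lean phi, tool y = -door front"""
    zt=np.sin(phi)*U-np.cos(phi)*Z; yt=-(np.cos(phi)*U+np.sin(phi)*Z)
    R=Ro.from_matrix(np.c_[np.cross(yt,zt),yt,zt]); foot=O+xf*U+y*V+zf*Z
    return foot-L*zt,R
E
python3 - <<'E'
from h import *
print(monitor.read_state()['joints'])
for phi,z in ((0,210),(.37,210),(.37,26)):
    p,R=place(-70,phi,28,z); print(np.round(p,1)); delta(p,R)
E
```

```text
[ 8.73142527e-01  2.83980891e-01  2.67779769e-01 -1.14541384e-03
 -1.55858509e+00 -9.60819213e-01]
[537.  -83.9 373.7]
t 31.6 pos [494.  341.1 369.8] zax [-0.003 -0.002 -1.   ] yax [-0.996  0.088  0.003] F [-0.8  1.5 -1.7] w 12.8 g 61.1
shift [419.6 -80.1  -3.1]
rot [ 0.003 -0.003  0.01 ]
[478.1 -78.1 362.6]
t 31.6 pos [494.  341.1 369.8] zax [-0.003 -0.002 -1.   ] yax [-0.996  0.088  0.003] F [-0.8  1.5 -1.7] w 12.8 g 61.1
shift [418.9 -20.9   8.2]
rot [ 0.373 -0.001  0.011]
[478.1 -78.1 178.6]
t 31.6 pos [494.  341.1 369.8] zax [-0.003 -0.002 -1.   ] yax [-0.996  0.088  0.003] F [-0.8  1.5 -1.7] w 12.8 g 61.1
shift [418.4 -21.5 192.2]
rot [ 0.373 -0.001  0.011]
```

send_rows([
  [[42,-8,0],[0,0,0.01],7],
  [[42,-8,0],[0,0,0],7],
  [[42,-8,0],[0,0,0],7],
  [[42,-8,0],[0,0,0],7],
  [[42,-8,0],[0,0,0],7],
  [[42,-8,0],[0,0,0],7],
  [[42,-8,0],[0,0,0],7],
  [[42,-8,0],[0,0,0],7],
])

```text
clock: 32.35
position: [525.2, -0.9, 370.9]
ee_rot: [-0.673, 0.74, 0.001, -0.001]
contact_force: [0.4, 0.5, -2.0]
gripper_width: 12.4
grasp_force: 61.1
```

send_rows([
  [[42,-8,0],[0,0,0],7],
  [[41,-8,0],[0,0,0],7],
  [[0,0,0],[0,0,0],7],
  [[0,0,0],[0.093,0,0],7],
  [[0,0,0],[0.093,0,0],7],
  [[0,0,0],[0.093,0,0],7],
  [[0,0,0],[0.093,0,0],7],
  [[0,0,0],[0,0,0],7],
])

```text
clock: 33.15
position: [529.6, -83.3, 369.5]
ee_rot: [-0.662, 0.727, -0.135, 0.123]
contact_force: [-0.2, 0.3, -1.8]
gripper_width: 12.5
grasp_force: 61.1
```

```bash
python3 - <<'E'
from h import *
print(monitor.read_state()['joints'])
for z in (190,28):
    p,R=place(-70,.37,28,z); print(np.round(p,1)); delta(p,R)
E
```

```text
[ 0.21544549 -0.05515923 -0.22394863  0.12744288 -1.05440631 -0.35334232]
[478.1 -78.1 342.6]
t 33.1 pos [529.6 -83.3 369.5] zax [ 0.358 -0.035 -0.933] yax [-0.929  0.088 -0.359] F [-0.2  0.3 -1.8] w 12.5 g 61.1
shift [-0.3 57.9  6.5]
rot [0.003 0.    0.004]
[478.1 -78.1 180.6]
t 33.1 pos [529.6 -83.3 369.5] zax [ 0.358 -0.035 -0.933] yax [-0.929  0.088 -0.359] F [-0.2  0.3 -1.8] w 12.5 g 61.1
shift [ -0.5 116.1 157.7]
rot [0.003 0.    0.004]
```

send_rows([
  [[0,27.5,3.8],[0.003,0,0.004],7],
  [[0,27.5,3.8],[0,0,0],7],
  [[0,0,0],[0,0,0],7],
  [[0,14.4,37.3],[0,0,0],7],
  [[0,14.4,37.3],[0,0,0],7],
  [[0,14.4,37.3],[0,0,0],7],
  [[0,7.2,18.6],[0,0,0],7],
  [[0,0,0],[0,0,0],7],
])

```text
clock: 33.95
position: [484.9, -78.9, 201.3]
ee_rot: [-0.659, 0.729, -0.136, 0.121]
contact_force: [-0.6, -0.0, -1.0]
gripper_width: 12.5
grasp_force: 61.1
```

```bash
python3 - <<'E'
from h import *
for z in (30,22.5):
    p,R=place(-70,.37,31,z); print(np.round(p,1)); delta(p,R)
E
```

```text
[481.1 -78.4 182.6]
t 34.0 pos [484.9 -78.9 201.3] zax [ 0.356 -0.038 -0.934] yax [-0.929  0.094 -0.358] F [-0.6 -0.  -1. ] w 12.5 g 61.1
shift [-0.2 10.3 16. ]
rot [ 0.004 -0.003 -0.002]
[481.1 -78.4 175.1]
t 34.0 pos [484.9 -78.9 201.3] zax [ 0.356 -0.038 -0.934] yax [-0.929  0.094 -0.358] F [-0.6 -0.  -1. ] w 12.5 g 61.1
shift [-0.2 12.9 23. ]
rot [ 0.004 -0.003 -0.002]
```

send_rows([
  [[0,5,8],[0,0,0],7],
  [[0,4.5,7.5],[0,0,0],7],
  [[0,0.7,1.9],[0,0,0],7],
  [[0,0.7,1.9],[0,0,0],7],
  [[0,0,0],[0,0,0],7],
])

```text
clock: 34.45
position: [483.7, -78.1, 183.4]
ee_rot: [-0.658, 0.729, -0.138, 0.126]
contact_force: [0.1, -0.5, -1.4]
gripper_width: 12.5
grasp_force: 61.1
```

send_rows([
  [[0,0.7,1.9],[0,0,0],7],
  [[0,0,0],[0,0,0],7],
])

```text
clock: 34.65
position: [483.5, -78.2, 181.1]
ee_rot: [-0.658, 0.729, -0.138, 0.126]
contact_force: [-0.7, -0.1, -1.3]
gripper_width: 12.2
grasp_force: 61.1
```

send_rows([
  [[0,0.7,1.9],[0,0,0],7],
  [[0,0,0],[0,0,0],7],
])

```text
clock: 34.85
position: [483.3, -78.3, 178.8]
ee_rot: [-0.658, 0.729, -0.138, 0.125]
contact_force: [-0.4, -0.3, -1.6]
gripper_width: 12.3
grasp_force: 61.1
```

send_rows([
  [[0,2.5,1.1],[0,0,0],7],
  [[0,0,0],[0,0,0],7],
])

```text
clock: 35.05
position: [481.0, -78.1, 176.6]
ee_rot: [-0.658, 0.729, -0.138, 0.125]
contact_force: [-0.2, 0.4, -2.2]
gripper_width: 12.4
grasp_force: 61.1
```

send_rows([
  [[0,0.7,1.9],[0,0,0],7],
  [[0,0,0],[0,0,0],7],
])

```text
clock: 35.25
position: [481.7, -78.0, 174.9]
ee_rot: [-0.658, 0.729, -0.138, 0.125]
contact_force: [0.4, 0.2, -1.7]
gripper_width: 12.2
grasp_force: 61.1
```

send_rows([
  [[0,0.5,1.2],[0,0,0],7],
  [[0,0,0],[0,0,0],7],
])

```text
clock: 35.45
position: [482.4, -77.8, 174.5]
ee_rot: [-0.658, 0.729, -0.138, 0.126]
contact_force: [-0.7, 0.8, 2.1]
gripper_width: 12.5
grasp_force: 61.5
```

Contact felt (Fz +2 N) at the expected height. Releasing and backing out along the door.

send_rows([
  [[0,0,0],[0,0,0],22],
  [[0,0,0],[0,0,0],36],
  [[0,0,0],[0,0,0],40],
  [[0,0,0],[0,0,0],40],
])

```text
clock: 35.85
position: [481.7, -78.0, 173.7]
ee_rot: [-0.658, 0.729, -0.138, 0.126]
contact_force: [0.2, 0.4, -0.3]
gripper_width: 39.9
grasp_force: 0.0
```

send_rows([
  [[0,0,-12],[0,0,0],44],
  [[0,0,-25],[0,0,0],44],
  [[0,0,-40],[0,0,0],44],
  [[0,0,-40],[0,0,0],44],
  [[0,0,-40],[0,0,0],44],
  [[0,0,0],[0,0,0],44],
  [[0,0,0],[0,0,0],44],
])

```text
clock: 36.55
position: [424.3, -72.1, 320.6]
ee_rot: [-0.658, 0.729, -0.138, 0.127]
contact_force: [-1.2, -0.5, -0.2]
gripper_width: 43.9
grasp_force: 0.0
```

```bash
python3 - <<'E'
from h import *
delta([495,341,340],down(.055)); print(monitor.read_state()['joints'][5])
snap('scene','c7'); snap('side','s7')
# expected door front-face corners at phi in scene/side
def corners(phi,xf,y):
    n=np.cos(phi)*U+np.sin(phi)*Z; up=-np.sin(phi)*U+np.cos(phi)*Z
    f=O+xf*U+y*V+(20+7*np.sin(phi))*Z
    return [f+7*n+a*45*V+b*up for a in(-1,1) for b in (0,210)]+[f+18*n+105*up+25*V*s for s in (-1,1)]
for fn in ('c7',):
    ci=load(fn); im=np.load('pics/'+fn+'.npy')
    P=[proj(ci,c) for c in corners(.4,30,-70)]; print(np.round(P).tolist())
    h=cv2.cvtColor(im,cv2.COLOR_RGB2HSV); m=((h[:,:,1]<35)&(h[:,:,2]>95)).astype(np.uint8)
    n,l,st,c=cv2.connectedComponentsWithStats(m[:, :])
    for i in range(1,n):
        if st[i][4]>150: 
            cnt=max(cv2.findContours((l==i).astype(np.uint8),0,2)[0],key=cv2.contourArea); print(st[i],cv2.approxPolyDP(cnt,4,True)[:,0].tolist()[:9])
E
```

```text
t 36.5 pos [424.3 -72.1 320.6] zax [ 0.367 -0.034 -0.93 ] yax [-0.925  0.095 -0.368] F [-1.2 -0.5 -0.2] w 43.9 g 0.0
shift [-418.2  -33.1   -6.4]
rot [-0.039  0.56   2.934]
-0.5143743487454999
[[206.0, 188.0], [222.0, 113.0], [230.0, 201.0], [248.0, 124.0], [217.0, 154.0], [230.0, 161.0]]
[   0    0  104  104 5744] [[0, 0], [0, 15], [33, 24], [54, 93], [71, 97], [74, 103], [103, 89], [82, 0]]
[  92    0   48   53 1165] [[137, 3], [128, 1], [124, 8], [123, 0], [92, 0], [103, 52], [113, 48], [110, 28], [139, 18]]
[  289     0   223   143 17223] [[291, 19], [290, 82], [311, 87], [319, 65], [317, 90], [328, 59], [347, 56], [363, 64], [354, 73]]
[146   5  88  41 866] [[146, 5], [147, 18], [165, 22], [189, 15], [215, 20], [219, 45], [220, 30], [224, 42], [233, 39]]
[269  16  14  52 525] [[271, 16], [277, 29], [269, 64], [281, 67], [282, 18]]
[105  60  48  32 809] [[105, 60], [111, 85], [121, 82], [152, 90], [149, 73]]
[157  75  21  15 161] [[157, 75], [159, 89], [177, 81]]
[ 207  115   45   87 2258] [[223, 115], [215, 149], [221, 157], [213, 160], [207, 189], [231, 201], [251, 125]]
[ 309  115   58   29 1007] [[366, 131], [358, 119], [356, 132], [348, 115], [336, 120], [335, 116], [326, 130], [317, 127], [319, 116]]
[119 138  66  39 675] [[184, 149], [179, 144], [177, 151], [177, 143], [158, 138], [119, 166], [130, 160], [137, 166], [147, 158]]
[380 149  42  87 238] [[382, 149], [420, 163], [402, 235], [421, 160]]
[ 277  269   37   56 1584] [[289, 269], [277, 279], [282, 291], [277, 290], [289, 303], [277, 299], [287, 323], [299, 324], [309, 317]]
[   0  321   74   63 2374] [[0, 321], [0, 383], [73, 383]]
```

The first door's measured outline (207,189)(223,115)(251,125)(231,201) agrees with the predicted leaning door, and the knob is visible facing out. Going back for the second door.

send_rows([
  [[0,0,0],[-0.093,0,0],44],
  [[0,0,0],[-0.093,0,0],44],
  [[0,0,0],[-0.093,0,0],44],
  [[0,0,0],[-0.093,0,0],44],
  [[0,0,0],[0,0,0],44],
  [[-40.6,4.5,-1.5],[0,0,0],44],
  [[-40.6,4.5,-1.5],[0,0,0],44],
  [[-40.6,4.5,-1.5],[0,0,0],44],
])

```text
clock: 37.45
position: [422.5, 50.8, 323.2]
ee_rot: [-0.67, 0.743, -0.001, 0.001]
contact_force: [1.2, 0.1, 0.4]
gripper_width: 44.2
grasp_force: 0.0
```

send_rows([
  [[-40.6,4.5,-1.5],[0,0,0],44],
  [[-40.6,4.5,-1.5],[0,0,0],44],
  [[-40.6,4.5,-1.5],[0,0,0],44],
  [[-40.6,4.5,-1.5],[0,0,0],44],
  [[-40.6,4.5,-1.5],[0,0,0],44],
  [[-40.6,4.5,-1.5],[0,0,0],44],
  [[-40.6,4.5,-1.5],[0,0,0],44],
  [[0,0,0],[0,0,0],44],
])

```text
clock: 38.25
position: [420.1, 339.5, 332.4]
ee_rot: [-0.672, 0.741, -0.001, 0.0]
contact_force: [-0.7, -0.4, -1.3]
gripper_width: 44.0
grasp_force: 0.0
```

send_rows([
  [[0,0,0],[0,0,-0.143],44],
  [[0,0,0],[0,0,-0.143],44],
  [[0,0,0],[0,0,-0.143],44],
  [[0,0,0],[0,0,-0.143],44],
  [[0,0,0],[0,0,-0.143],44],
  [[0,0,0],[0,0,-0.143],44],
  [[0,0,0],[0,0,-0.143],44],
  [[0,0,0],[0,0,-0.143],44],
])

```text
clock: 39.05
position: [420.4, 335.0, 334.1]
ee_rot: [0.966, -0.259, 0.001, -0.0]
contact_force: [-0.6, 0.3, -0.7]
gripper_width: 44.1
grasp_force: 0.0
```

send_rows([
  [[0,0,0],[0,0,-0.143],44],
  [[0,0,0],[0,0,-0.143],44],
  [[0,0,0],[0,0,-0.143],44],
  [[0,0,0],[0,0,-0.143],44],
  [[0,0,0],[0,0,-0.143],44],
  [[0,0,0],[0,0,-0.143],44],
  [[0,0,0],[0,0,-0.143],44],
  [[0,0,0],[0,0,-0.143],44],
])

```text
clock: 39.85
position: [420.4, 335.0, 334.1]
ee_rot: [0.952, 0.305, 0.001, 0.001]
contact_force: [-0.1, 0.7, -0.2]
gripper_width: 43.9
grasp_force: 0.0
```

send_rows([
  [[0,0,0],[0,0,-0.143],44],
  [[0,0,0],[0,0,-0.143],44],
  [[0,0,0],[0,0,-0.143],44],
  [[0,0,0],[0,0,-0.143],44],
  [[0,0,0],[0,0,-0.143],44],
  [[0,0,0],[0,0,-0.143],44],
  [[0,0,0],[0,0,-0.143],44],
  [[0,0,0],[0,0,0],44],
])

```text
clock: 40.65
position: [420.5, 335.1, 334.3]
ee_rot: [0.691, 0.723, 0.001, 0.001]
contact_force: [-0.6, -0.1, 0.0]
gripper_width: 43.9
grasp_force: 0.0
```

```bash
python3 - <<'E'
from h import *
delta([419.5,336.7,181],down(.055)); print(monitor.read_state()['joints'][5])
E
```

```text
t 40.6 pos [420.5 335.1 334.3] zax [ 0.002 -0.    -1.   ] yax [0.999 0.045 0.002] F [-0.6 -0.1  0. ] w 43.9 g 0.0
shift [  1.7  -1.3 153.3]
rot [ 0.002  0.    -0.01 ]
2.2101804351468846
```

send_rows([
  [[1.7,-1.2,35],[0,0,-0.01],40],
  [[0,0,35],[0,0,0],40],
  [[0,0,33],[0,0,0],40],
  [[0,0,20],[0,0,0],40],
  [[0,0,15],[0,0,0],40],
  [[0,0,14],[0,0,0],40],
  [[0,0,0],[0,0,0],40],
])

```text
clock: 41.35
position: [418.7, 336.1, 180.7]
ee_rot: [0.688, 0.725, -0.001, 0.001]
contact_force: [-0.2, -0.4, -0.2]
gripper_width: 39.8
grasp_force: 0.0
```

send_rows([
  [[0,0,0],[0,0,0],7],
  [[0,0,0],[0,0,0],7],
  [[0,0,0],[0,0,0],7],
  [[0,0,0],[0,0,0],7],
  [[0,0,0],[0,0,0],7],
])

```text
clock: 41.85
position: [420.5, 338.4, 184.3]
ee_rot: [0.687, 0.727, 0.003, 0.001]
contact_force: [-0.4, 0.2, 3.4]
gripper_width: 12.5
grasp_force: 61.8
```

send_rows([
  [[0,0,-10],[0,0,0],7],
  [[0,0,-25],[0,0,0],7],
  [[0,0,-35],[0,0,0],7],
  [[0,0,-35],[0,0,0],7],
  [[0,0,-35],[0,0,0],7],
  [[0,0,-35],[0,0,0],7],
  [[0,0,-15],[0,0,0],7],
  [[0,0,0],[0,0,0],7],
])

```text
clock: 42.65
position: [419.8, 338.1, 375.8]
ee_rot: [0.687, 0.726, 0.004, 0.0]
contact_force: [0.6, 0.0, -1.6]
gripper_width: 12.6
grasp_force: 61.0
```

send_rows([
  [[0,0,0],[0,0,0.143],7],
  [[0,0,0],[0,0,0.143],7],
  [[0,0,0],[0,0,0.143],7],
  [[0,0,0],[0,0,0.143],7],
  [[0,0,0],[0,0,0.143],7],
  [[0,0,0],[0,0,0.143],7],
  [[0,0,0],[0,0,0.143],7],
  [[0,0,0],[0,0,0.143],7],
])

```text
clock: 43.45
position: [418.6, 337.1, 371.0]
ee_rot: [0.972, 0.236, -0.0, 0.001]
contact_force: [0.8, 0.3, -1.6]
gripper_width: 12.2
grasp_force: 61.0
```

send_rows([
  [[0,0,0],[0,0,0.143],7],
  [[0,0,0],[0,0,0.143],7],
  [[0,0,0],[0,0,0.143],7],
  [[0,0,0],[0,0,0.143],7],
  [[0,0,0],[0,0,0.143],7],
  [[0,0,0],[0,0,0.143],7],
  [[0,0,0],[0,0,0.143],7],
  [[0,0,0],[0,0,0.143],7],
])

```text
clock: 44.25
position: [418.5, 337.1, 370.9]
ee_rot: [0.945, -0.328, 0.0, 0.001]
contact_force: [-0.7, -0.1, -2.3]
gripper_width: 12.3
grasp_force: 61.0
```

send_rows([
  [[0,0,0],[0,0,0.143],7],
  [[0,0,0],[0,0,0.143],7],
  [[0,0,0],[0,0,0.143],7],
  [[0,0,0],[0,0,0.143],7],
  [[0,0,0],[0,0,0.143],7],
  [[0,0,0],[0,0,0.143],7],
  [[0,0,0],[0,0,0.143],7],
  [[0,0,0],[0,0,0],7],
])

```text
clock: 45.05
position: [418.7, 337.2, 371.2]
ee_rot: [-0.674, 0.739, -0.001, -0.001]
contact_force: [-0.3, -0.9, -2.5]
gripper_width: 12.1
grasp_force: 61.0
```

```bash
python3 - <<'E'
from h import *
p,R=place(65,0,31,210,164.3); print(np.round(p,1)); delta(p,R)
E
```

```text
[553.2  50.1 374.3]
t 45.0 pos [418.7 337.2 371.2] zax [ 0.    -0.002 -1.   ] yax [-0.996  0.091 -0.   ] F [-0.3 -0.9 -2.5] w 12.1 g 61.0
shift [ 273.6 -160.2   -2.6]
rot [-0.    -0.002  0.007]
```

send_rows([
  [[39,-22.9,0],[0,0,0.007],7],
  [[39,-22.9,0],[0,0,0],7],
  [[39,-22.9,0],[0,0,0],7],
  [[39,-22.9,0],[0,0,0],7],
  [[39,-22.9,0],[0,0,0],7],
  [[39,-22.9,0],[0,0,0],7],
  [[39,-22.9,0],[0,0,0],7],
  [[0,0,0],[0,0,0],7],
])

```text
clock: 45.85
position: [553.1, 46.0, 371.4]
ee_rot: [-0.67, 0.742, -0.0, -0.0]
contact_force: [-0.2, 0.3, -2.8]
gripper_width: 12.7
grasp_force: 60.9
```

send_rows([
  [[0,0,0],[0.093,0,0],7],
  [[0,0,0],[0.093,0,0],7],
  [[0,0,0],[0.093,0,0],7],
  [[0,0,0],[0.093,0,0],7],
  [[0,0,0],[0,0,0],7],
])

```text
clock: 46.35
position: [547.6, 49.5, 369.7]
ee_rot: [-0.662, 0.727, -0.136, 0.122]
contact_force: [0.2, -0.8, -2.2]
gripper_width: 12.4
grasp_force: 61.0
```

```bash
python3 - <<'E'
from h import *
for z in (190,30):
    p,R=place(65,.37,31,z,164.3); print(np.round(p,1)); delta(p,R)
E
```

```text
[494.1  56.  343.2]
t 46.4 pos [547.6  49.5 369.7] zax [ 0.358 -0.036 -0.933] yax [-0.929  0.087 -0.36 ] F [ 0.2 -0.8 -2.2] w 12.4 g 61.0
shift [-1.5 59.8  5.3]
rot [ 0.001 -0.001  0.004]
[494.1  56.  183.2]
t 46.4 pos [547.6  49.5 369.7] zax [ 0.358 -0.036 -0.933] yax [-0.929  0.087 -0.36 ] F [ 0.2 -0.8 -2.2] w 12.4 g 61.0
shift [ -1.8 117.5 154.6]
rot [ 0.001 -0.001  0.004]
```

send_rows([
  [[-0.8,30,2.6],[0,0,0.004],7],
  [[-0.8,30,2.6],[0,0,0],7],
  [[0,0,0],[0,0,0],7],
  [[0,14.4,37.3],[0,0,0],7],
  [[0,14.4,37.3],[0,0,0],7],
  [[0,14.4,37.3],[0,0,0],7],
  [[0,7.2,18.6],[0,0,0],7],
  [[0,0,0],[0,0,0],7],
])

```text
clock: 47.15
position: [498.6, 56.5, 203.2]
ee_rot: [-0.659, 0.73, -0.137, 0.122]
contact_force: [0.4, -0.0, -3.0]
gripper_width: 12.6
grasp_force: 61.0
```

send_rows([
  [[0,0,0],[0,0,0],7],
])

```text
clock: 47.25
position: [501.3, 58.4, 207.7]
ee_rot: [-0.658, 0.729, -0.138, 0.126]
contact_force: [-0.5, 0.7, -1.5]
gripper_width: 12.6
grasp_force: 61.0
```

```bash
python3 - <<'E'
from h import *
for z in (30,22.5):
    p,R=place(65,.37,31,z,164.3); print(np.round(p,1)); delta(p,R)
E
```

```text
[494.1  56.  183.2]
t 47.2 pos [501.3  58.4 207.7] zax [ 0.366 -0.035 -0.93 ] yax [-0.925  0.095 -0.367] F [-0.5  0.7 -1.5] w 12.6 g 61.0
shift [ 3.2 15.5 20.3]
rot [-0.006  0.001 -0.004]
[494.1  56.  175.7]
t 47.2 pos [501.3  58.4 207.7] zax [ 0.366 -0.035 -0.93 ] yax [-0.925  0.095 -0.367] F [-0.5  0.7 -1.5] w 12.6 g 61.0
shift [ 3.2 18.2 27.3]
rot [-0.006  0.001 -0.004]
```

send_rows([
  [[1,5,7],[0,0,0],7],
  [[1,5,7],[0,0,0],7],
  [[1,3,4],[0,0,0],7],
  [[0,0,0],[0,0,0],7],
  [[0,0,0],[0,0,0],7],
])

```text
clock: 47.75
position: [494.1, 55.4, 185.4]
ee_rot: [-0.658, 0.729, -0.138, 0.126]
contact_force: [0.2, 0.1, -2.1]
gripper_width: 12.4
grasp_force: 61.0
```

```bash
python3 - <<'E'
from h import *
for z in (30,22.5):
    p,R=place(65,.37,31,z,164.3); delta(p,R)
E
```

```text
t 47.8 pos [494.1  55.4 185.4] zax [ 0.365 -0.035 -0.93 ] yax [-0.925  0.096 -0.367] F [ 0.2  0.1 -2.1] w 12.4 g 61.0
shift [-0.6  0.8  2. ]
rot [-0.005  0.001 -0.005]
t 47.8 pos [494.1  55.4 185.4] zax [ 0.365 -0.035 -0.93 ] yax [-0.925  0.096 -0.367] F [ 0.2  0.1 -2.1] w 12.4 g 61.0
shift [-0.5  3.6  9. ]
rot [-0.005  0.001 -0.005]
```

send_rows([
  [[0,0.8,1.9],[0,0,0],7],
  [[0,0.8,1.9],[0,0,0],7],
  [[0,0.8,1.9],[0,0,0],7],
  [[0,0,0],[0,0,0],7],
  [[0,0,0],[0,0,0],7],
])

```text
clock: 48.25
position: [493.8, 55.4, 178.9]
ee_rot: [-0.658, 0.73, -0.137, 0.126]
contact_force: [0.7, -0.2, -2.3]
gripper_width: 12.7
grasp_force: 61.0
```

send_rows([
  [[0,0.8,1.9],[0,0,0],7],
  [[0,0,0],[0,0,0],7],
])

```text
clock: 48.45
position: [493.6, 55.3, 176.6]
ee_rot: [-0.658, 0.73, -0.137, 0.126]
contact_force: [-0.7, 0.1, -2.4]
gripper_width: 12.6
grasp_force: 61.0
```

send_rows([
  [[0,0.5,1.2],[0,0,0],7],
  [[0,0,0],[0,0,0],7],
])

```text
clock: 48.65
position: [493.8, 55.5, 175.5]
ee_rot: [-0.658, 0.729, -0.137, 0.126]
contact_force: [-0.4, -0.1, -2.6]
gripper_width: 12.4
grasp_force: 61.0
```

send_rows([
  [[0,0.5,1.2],[0,0,0],7],
  [[0,0,0],[0,0,0],7],
])

```text
clock: 48.85
position: [494.4, 55.9, 175.1]
ee_rot: [-0.658, 0.729, -0.138, 0.127]
contact_force: [0.0, 0.2, 0.7]
gripper_width: 12.8
grasp_force: 61.4
```

send_rows([
  [[0,0.4,0.9],[0,0,0],7],
  [[0,0,0],[0,0,0],7],
])

```text
clock: 49.05
position: [495.0, 56.2, 175.1]
ee_rot: [-0.658, 0.729, -0.138, 0.128]
contact_force: [-4.0, 1.0, 5.8]
gripper_width: 12.6
grasp_force: 62.3
```

Contact again. Releasing and backing out.

send_rows([
  [[0,0,0],[0,0,0],22],
  [[0,0,0],[0,0,0],36],
  [[0,0,0],[0,0,0],40],
  [[0,0,0],[0,0,0],40],
])

```text
clock: 49.45
position: [493.6, 55.4, 173.1]
ee_rot: [-0.658, 0.73, -0.137, 0.126]
contact_force: [0.4, 0.2, -0.4]
gripper_width: 40.1
grasp_force: 0.0
```

send_rows([
  [[0,0,-12],[0,0,0],44],
  [[0,0,-25],[0,0,0],44],
  [[0,0,-40],[0,0,0],44],
  [[0,0,-40],[0,0,0],44],
  [[0,0,-40],[0,0,0],44],
  [[0,0,0],[0,0,0],44],
  [[0,0,0],[0,0,0],44],
])

```text
clock: 50.15
position: [436.3, 61.2, 320.0]
ee_rot: [-0.658, 0.729, -0.137, 0.127]
contact_force: [-0.0, -0.1, -0.7]
gripper_width: 43.8
grasp_force: 0.0
```

```bash
python3 - <<'E'
from h import *
snap('scene','c8'); snap('side','s8'); ci=load('c8'); im=np.load('pics/c8.npy')
def corners(phi,xf,y):
    n=np.cos(phi)*U+np.sin(phi)*Z; up=-np.sin(phi)*U+np.cos(phi)*Z
    f=O+xf*U+y*V+(20+7*np.sin(phi))*Z
    return [f+7*n+a*45*V+b*up for a in(-1,1) for b in (0,210)]+[f+18*n+105*up-25*V]
for y in (-70,65): print(np.round([proj(ci,c) for c in corners(.4,31,y)]).tolist())
h=cv2.cvtColor(im,cv2.COLOR_RGB2HSV); m=((h[:,:,1]<35)&(h[:,:,2]>95)).astype(np.uint8)
n,l,st,c=cv2.connectedComponentsWithStats(m)
for i in range(1,n):
    x,y,w,hh,a=st[i]
    if a>300 and y>80 and y<200:
        cnt=max(cv2.findContours((l==i).astype(np.uint8),0,2)[0],key=cv2.contourArea); print(st[i],cv2.approxPolyDP(cnt,4,True)[:,0].tolist()[:9])
# red (pliers) in case and brightness of spanner, compare to earlier image c5
for fn in ('c5','c8'):
    q=np.load('pics/'+fn+'.npy').astype(int)[125:170,115:200]; r=(q[:,:,0]>q[:,:,1]*2.2)&(q[:,:,0]>70); vv,uu=np.where(r); print(fn,r.sum(),uu.mean()+115,vv.mean()+125)
p=cv2.absdiff(np.load('pics/scene0.npy'),im)
for nm,(a,b,c_,d) in dict(planter=(200,250,255,310),tin=(270,265,318,330),block=(118,210,168,258)).items(): print(nm,p[b:d,a:c_].mean())
E
```

```text
[[206.0, 188.0], [222.0, 114.0], [230.0, 201.0], [248.0, 124.0], [216.0, 155.0]]
[[242.0, 207.0], [262.0, 130.0], [270.0, 222.0], [292.0, 141.0], [255.0, 173.0]]
[ 309  112   58   32 1103] [[366, 132], [356, 112], [335, 116], [336, 122], [328, 122], [326, 130], [315, 123], [319, 116], [309, 123]]
[ 207  115   45   87 2253] [[223, 115], [215, 149], [221, 157], [213, 160], [207, 189], [231, 201], [251, 125]]
[ 244  131   51   92 2679] [[264, 131], [254, 167], [261, 175], [251, 178], [244, 209], [272, 222], [276, 210], [284, 214], [276, 208]]
[119 138  78  39 526] [[196, 139], [188, 146], [175, 143], [173, 152], [172, 142], [158, 138], [135, 155], [142, 154], [136, 163]]
c5 105 154.07619047619048 151.46666666666667
c8 103 153.92233009708738 151.50485436893203
planter 6.127171717171717
tin 8.202136752136752
block 8.771944444444445
```

```bash
python3 - <<'E'
from h import *
a=np.load('pics/c5.npy');b=np.load('pics/c8.npy')
print(cv2.matchTemplate(b[130:185,115:205],a[150:175,148:182],cv2.TM_CCOEFF_NORMED).max(), cv2.minMaxLoc(cv2.matchTemplate(b[130:185,115:205],a[150:175,148:182],cv2.TM_CCOEFF_NORMED)))
print(job_done())
E
```

```text
0.909765 (-0.6141433119773865, 0.9097650051116943, (38, 30), (33, 20))
the job is handed in; nothing more can be done
None
```

The job is handed in: the spanner and pliers are in the case, the backrest rests on its stop, and both doors lean square against it side by side, knobs out. The final camera image agreed with this, but the hand-in call returned no verdict.

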